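Free the lift's pawl with the rod and lower the jar

TASK

Pick up the release rod, dip its tip past the guard bar and under the tail of the lift's pawl, and flick the tail well up so that the pawl is clear of the ladder pins; touch the pawl only with the rod, never with the gripper. Then lower the lift gently all the way down onto its stops, with the jar still standing on its shelf, and leave the rod lying flat on the bench. Leave the ink jar, the tiny globe and the paint tube that lie around the rod where they are.

Things in the scene. Friction and masses are not known exactly. Their poses are not given: they have to be found in the camera images.
- lift_frame: Fixed stand of the lift: grey base 140 x 150 x 12 mm, two upright steel bars (y = +-34 mm) with 8 mm round ladder pins between them at 48, 94 and 140 mm, 207 mm high in all. Origin: middle of the base's underside, on the bench. Its -x axis points from the ladder along the guard towards the robot; z is up. It stands still while the lift moves, and turns only about z between starts.
- lift (a joint): Downward travel of the lift (sliding carriage), m: 0 at the start (top), 0.070 on its stops. The slide is stiff: it stays where it is left and needs about 5 to 9 N of downward push; with the pawl engaged it stops dead after 8 mm. Plywood shelf on its -y side, grip bar on its +y side, guard in front.
- guard_bar (a point): Middle of the guard bar, a round steel bar 8 mm thick along the frame's y across the guard's front end; at (-130, 0, 141) mm in lift_frame at the start. The guard: two upright plates, inner faces 34 mm apart, from 128 to 156 mm high, from the ladder to 136 mm out, open above and below. The rod must pass over (or under) the bar slanting 30 to 40 degrees; a level rod meets the bar.
- pawl_arm: The pawl, a dark steel crank between the guard plates. Origin on its pivot, at (-12, 0, 150) mm in lift_frame at the start. At pawl 0 its tail (8 mm thick, 15 mm wide) reaches 63 mm to -x and 14 mm down, its toe 14 mm to +x and 40 mm down, over a ladder pin. Must not be touched by the fingers or the arm.
- pawl_tail (a point): Middle of the round end (radius 4 mm) of the pawl's tail; at the start 55 mm behind the guard bar (+x of the frame) and 5 mm lower.
- pawl (a joint): Angle of the pawl in rad: 0 engaged, grows as the tail is lifted, stop at 0.75 (tail end 46 mm higher than at 0). Above about 0.3 it is clear of the pins; well up means above 0.45. Friction holds it where it is left; lifting the tail takes about 1.5 N.
- rod_grip (a point): Release rod, 190 mm long, 110 g, lying flat on the bench at the start: wooden handle 80 mm long (along its x), 26 mm wide, 28 mm high, and a round steel shaft 10 mm thick. This point is on the rod's axis in the handle, 25 mm behind the handle's front end and 14 mm above the bench; x points along the shaft to the tip.
- rod_tip (a point): Tip of the rod's shaft, on its axis, 135 mm from rod_grip; the bare shaft is the last 103 mm (a brass ferrule 20 mm thick covers 8 mm before it).
- grip_bar (a point): Middle of the lift's rubber grip bar, round, 22 mm thick, 80 mm long along the frame's y, level; it moves down with the lift. At the start at (-40, 110, 135) mm in the frame of lift_frame.
- shelf_top (a point): Middle of the upper face of the lift's plywood shelf, 120 mm (x) by 115 mm (y), with 8 mm high lips along its two x edges; moves with the lift.
- jar_mid (a point): Closed jar that stands loose on the lift's shelf, 59 mm across, 95 mm high: this point is on its axis 47 mm above its foot, z along its axis.
- ink_jar: Bystander: low jar with dark lid, 47 mm across, 44 mm high; origin at the middle of its foot.
- tube_a: Bystander: metal paint tube lying flat, 92 x 32 x 17 mm; origin at the middle of its underside.
- toy_globe: Bystander: tiny globe on a foot, 36 mm across, 50 mm high; origin under its middle.

How it is judged (in metres and radians):
On the way, in this order (a step that is already met when the one before it is completed fails the run):
1. the rod is picked up (its handle at least 80 mm above the bench) (height (world z) of rod_grip above 0.08 m), for 0.1 s.
2. the rod touches the pawl and has lifted its tail (contact force between rod and pawl_arm above 0.1 N and value of joint pawl above 0.15 rad and value of joint lift below 0.02 m).
3. the pawl is well up and the lift is down on its stops (value of joint pawl above 0.45 rad and value of joint lift above 0.065 m), for 0.2 s.
At the end, for the whole second after the job is handed in: The pawl stands well up (above 0.45 rad), the lift is down to within 5 mm of its stops, the jar stands upright (within 0.15 rad) on the shelf, and the rod lies flat on the bench (handle and tip lower than 30 mm) (all of step 3 and angle between jar_mid's own z axis and vertical below 0.15 rad and distance between jar_mid and shelf_top below 0.08 m and height (world z) of rod_grip between 0 and 0.03 m and height (world z) of rod_tip between 0 and 0.03 m); the robot touches nothing.
It fails at once if the pawl is touched by the fingers or the arm instead of the rod (contact force between any of the fingers, the arm and pawl_arm above 0.5 N).
It fails at once if the lift is slammed down (faster than 0.35 m/s) (velocity of joint lift above 0.35 m/s).
It fails at once if the jar tips over (more than 0.5 rad) (angle between jar_mid's own z axis and vertical above 0.5 rad).
It fails at once if a bystander is shifted by more than 40 mm (distance of any of ink_jar, tube_a, toy_globe from where it was at the start of the episode above 0.04 m).
It also fails if it takes over 67 s, if anything falls off the work surface, if the arm or the gripper's body presses on something with over 40 N, if the wrist force passes 120 N, or if a joint passes its speed limit or range.

ROBOT

A 7-joint arm with a two-finger parallel gripper is mounted at the origin on a cart in front of the work surface, level with it; the furniture and walls round the work are solid. World frame = base frame: x ahead of the robot, y to its left, z up, the work surface at z = 0. Lengths are in mm, angles in rad, forces in N, time in s.
With the tool pointing down it reaches from about 350 to 900 mm from the base axis. Payload 7.2 kg.
Tool frame: the origin (TCP) lies at the very end of the fingers, on their centre line; the grasp point (between the pads) lies 19 mm behind it (manip.grasp_offset is the y of the grasp point in the tool frame, in mm); y points along the fingers, x is the direction in which the jaws open and shut, and the axes are right-handed (so a half turn about y gives the same grasp; the last joint's range is limited). The gripper opens to 85 mm and grips with 20 to 120 N. Pads are 22 mm wide; open, the fingers measure 114 mm over their backs; the gripper's body (76 mm by 85 mm) begins 54 mm behind the grasp point. The pads swing forward as they close: fully open they stand 13 mm farther back than shut.
Start: joints at [-1.205, 0.411, -0.013, 1.596, 0.006, 1.134, -0.082], TCP at [262.71, 567.108, 231.297] pointing down, gripper open.
Joint ranges: [-2.95, 2.95], [-0.29, 1.99], [-1.47, 1.44], [0.14, 2.54], [-1.03, 4.17], [0.13, 1.85], [-2.86, 2.86]. Speed limits (rad/s): [2.39, 2.39, 3.01, 3.01, 3.14, 3.14, 3.14].

INTERFACE

Orientations are given as a unit quaternion [x, y, z, w].
In Python, from bench import manip gives the robot as it stands.
- The arm moves only by the tool play_rows, never from a script. Its argument "steps" is a list of rows, each an object of numbers: "dx", "dy", "dz": the shift along the tool's x, y, z in units of 0.25 m (1.0 is 0.25 m); "ax", "ay", "az": the turn, a rotation vector about the tool's x, y, z in units of 2 pi rad (1.0 is 2 pi rad). A call has 1 to 8 rows; each row is the pose to reach, as a shift and turn from the pose commanded when the call began, along the tool's axes at that moment, turning the shorter way round; what a row does not reach only later rows make up. A row lasts 1/10 s, in which the tool goes at most 50 mm and 8.59 degrees, less where a joint would pass 70% of its speed; a pose out of reach is approached as far as the arm can. A call with a number of a shift or a turn outside -1 to 1 is refused whole. A call with a gripper value outside its range is refused whole. "gripper" is the closure, from -1 (fully open) to 1 (shut), set as the call begins (left out, the last holds). The fingers move at their own pace and stop on an object; "squeeze" is the grip in N (left out, the last holds). Time passes only in rows, so rows that repeat a pose let the fingers close. It gives the time, the measured TCP pose, the force and the opening at its end, in the units of the state.
- manip.get_obs(): the state, without advancing time (a new reading comes with each control period).
- manip.read_camera(name): name is "side" or "top" or "wrist"; returns the picture (400x640x3 uint8, red, green, blue); there is no depth.
- manip.get_calibration(name): a dict with "mtx" (3x3 intrinsics, pixels), "k1" (the pictures are not rectified: a ray, as slopes to the right and down, at radius r is drawn at 1 + k1 r^2 times it, then the intrinsics apply), "rvec" (rotation vector, rad) and "tvec" (3), from world to camera coordinates, as OpenCV has them. Camera axes: x right, y down, z forward; pixel columns grow to the right and rows downward; lengths in mm; the calibration is good to about 2 mm. A picture is of the moment at which its call begins: read the wrist's pose just before it. get_calibration takes no time and is no camera call; for the wrist camera it gives the pose at the moment of the call.
- manip.job_done(): hands the job in, once; it reports no verdict.
Trained networks look in the newest picture that a camera, given by its name, has taken for a name from the list of things; names that differ only in an ending like _2 or _b are one class to them, and where a whole thing is asked for, a point or a joint stands for the part that bears it (a point fixed in the world has none). Each returns a list of dicts, best first, with "score" (0 to 1); they miss things now and then, are a little off and sometimes report something else, mostly with a low value. They report only what shows in the picture. A call takes as long as a camera call.
- manip.spot_in(thing, camera): "bbox" ([left, top, right, bottom] in pixels, round what is visible of it).
- manip.outline_of(thing, camera): "pixels" (400x640 bool, what is visible of it) and "bbox" ([left, top, right, bottom] in pixels, round what is visible of it).
- manip.tip_of(thing, camera): "centre" ([column, row] in pixels: a listed point, or the origin of a listed thing).
The state is a dict: "time": time; "qpos": joint angles; "dq": joint speeds; "joint_torque": joint torques, N m; "tool_pos": TCP position; "orientation": TCP orientation; "force": force on the tool from outside, world axes, zero at the start; "ft_torque": the same for the moment, N m; "finger_gap": opening from 0.0 (shut) to 1.0 (fully open).
Only numpy, scipy, OpenCV 4.12 (cv2) and the standard library are available. Lean on these libraries where they do the work, as an engineer would, in place of code of your own. Each camera call takes 0.05 s, during which the arm holds its last target.

## Working session

There is one attempt and no reset: what is moved stays moved. The work goes in short steps, Python scripts to look and compute and a tool call to move; the robot and the scene stay as the last step left them, time stands still between calls to the robot, and variables do not carry over. Pictures are saved under pics/ and viewed, and the job is handed in when it is done.

Besides the shell and the picture viewer there is one more tool, called as name(argument=value, ...), one argument or row to a line, values as JSON. play_rows: Moves the arm, as the interface text tells. Shifts and turns lie within -1 to 1; 1 stands for 0.25 m of shift or 2 pi rad of turn. Its arguments: {"type":"object","properties":{"steps":{"type":"array"},"gripper":{"type":"number"},"squeeze":{"type":"number"}},"required":["steps"]}

```bash
ls; mkdir -p pics; python3 - <<'E'
from bench import manip
import cv2
o=manip.get_obs(); print(o)
for c in ["side","top","wrist"]:
    im=manip.read_camera(c); cv2.imwrite(f"pics/{c}0.png",im[:,:,::-1])
    print(c,manip.get_calibration(c))
    names=["lift_frame","guard_bar","pawl_tail","rod_grip","rod_tip","grip_bar","shelf_top","jar_mid","ink_jar","tube_a","toy_globe","pawl_arm"]
    if c=="wrist": continue
    for n in names:
        r=manip.tip_of(n,c); print(c,n,[(x["centre"],round(x["score"],2)) for x in r[:2]])
print(manip.get_obs()["time"], manip.grasp_offset)
E
```

```text
pics
{'time': 0.0, 'qpos': array([-1.20519978,  0.41187091, -0.01269458,  1.59706047,  0.00559709,
        1.13430048, -0.08221781]), 'dq': array([-0.0013408 ,  0.00089636, -0.0005326 , -0.00276545,  0.00061736,
       -0.00130778,  0.00066971]), 'joint_torque': array([-1.16233117e-03, -6.00644588e+01,  6.81640618e-01, -2.99407196e+01,
        1.37481451e-02,  1.07734007e-02, -1.20266685e-05]), 'tool_pos': array([262.53464975, 566.63208154, 230.46450446]), 'orientation': array([ 0.59622708,  0.38022686, -0.38113478, -0.59554771]), 'force': array([0.16237689, 0.25570482, 1.28078132]), 'ft_torque': array([-0.03201499,  0.02543655, -0.00205713]), 'finger_gap': 1.0019096458640948}
side {'mtx': array([[514.41702547,   0.        , 311.04453586],
       [  0.        , 514.41702547, 198.54735522],
       [  0.        ,   0.        ,   1.        ]]), 'k1': -0.008656650200046918, 'rvec': array([ 0.1328121 , -2.83904518,  1.19592887]), 'tvec': array([ 521.02944862,  228.70934521, 1139.07359743])}
side lift_frame [([310.2, 187.9], 0.76)]
side guard_bar [([359.7, 154.6], 0.9)]
side pawl_tail [([3
[... 872 characters left out ...]
[([289.0, 203.8], 0.94), ([416.1, 187.4], 0.61)]
top grip_bar [([337.1, 192.1], 0.76)]
top shelf_top [([420.0, 189.2], 0.72)]
top jar_mid [([428.6, 188.8], 0.89)]
top ink_jar [([311.9, 183.5], 0.75)]
top tube_a [([333.8, 189.2], 0.68), ([304.5, 253.3], 0.64)]
top toy_globe [([229.9, 164.5], 0.69), ([334.7, 190.9], 0.63)]
top pawl_arm [([382.0, 192.5], 0.66)]
wrist {'mtx': array([[296.04644152,   0.        , 314.55066496],
       [  0.        , 296.04644152, 200.13724901],
       [  0.        ,   0.        ,   1.        ]]), 'k1': -0.04712202779004097, 'rvec': array([-2.41700483, -1.54419013, -0.24349499]), 'tvec': array([-625.6260282 ,  -41.04870227,  379.33692672])}
1.35 -18.700000000000003
```

View pictures.

View pics/side0.png

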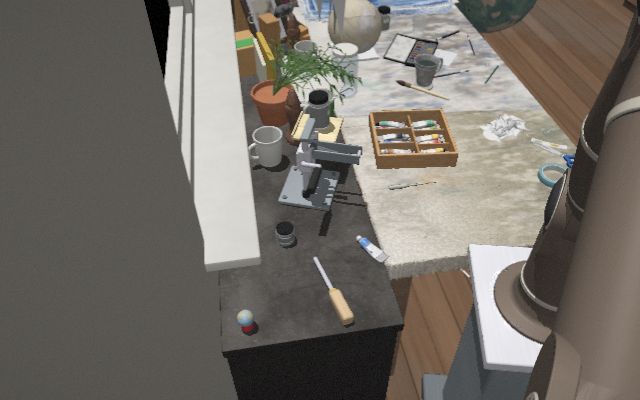

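View pics/top0.png

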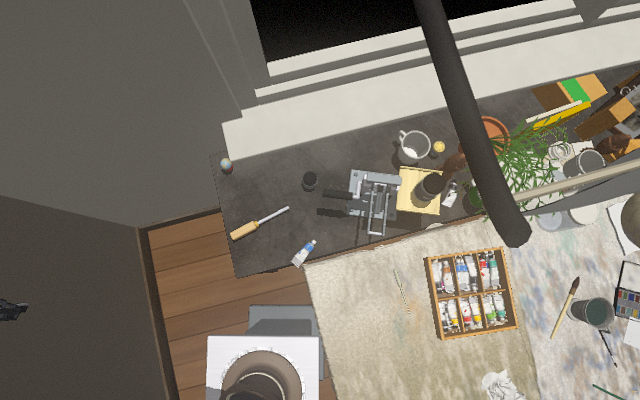

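```bash
cat > h.py <<'E'
import numpy as np, cv2
from scipy.spatial.transform import Rotation as R
from scipy.optimize import least_squares
import bench
_=np
class K: pass
def und(c,uv):
    m=c["mtx"]; d=np.array([(uv[0]-m[0,2])/m[0,0],(uv[1]-m[1,2])/m[1,1]]); s=d.copy()
    for _ in range(10): s=d/(1+c["k1"]*(s@s))
    return s
def ray(c,uv):
    s=und(c,uv); Rm=cv2.Rodrigues(c["rvec"])[0]; o=-Rm.T@c["tvec"]; v=Rm.T@np.array([s[0],s[1],1]); return o,v
def atz(c,uv,z):
    o,v=ray(c,uv); return o+v*(z-o[2])/v[2]
def proj(c,P):
    Rm=cv2.Rodrigues(c["rvec"])[0]; p=(Rm@np.atleast_2d(P).T).T+c["tvec"]; s=p[:,:2]/p[:,2:]
    r2=(s**2).sum(1,keepdims=True); s=s*(1+c["k1"]*r2); return np.c_[s[:,0]*c["mtx"][0,0]+c["mtx"][0,2],s[:,1]*c["mtx"][1,1]+c["mtx"][1,2]]
def tri(cs,uvs):
    A=np.zeros((3,3));b=np.zeros(3)
    for c,u in zip(cs,uvs):
        o,v=ray(c,u); v/=np.linalg.norm(v); M=np.eye(3)-np.outer(v,v); A+=M; b+=M@o
    P=np.linalg.solve(A,b); e=[np.linalg.norm(proj(c,P)[0]-u) for c,u in zip(cs,uvs)]
    return P,e
E
python3 - <<'E'
from bench import manip
from h import *
S=manip.get_calibration("side");T=manip.get_calibration("top")
np.set_printoptions(precision=1,suppress=True)
print("cams",ray(S,(320,200)),ray(T,(320,200)))
for n,s,t in [("guard",(359.7,154.6),(374.8,231.6)),("tail",(338.4,152.9),(375.6,213.4)),("grip_bar",(340,153.4),(337.1,192.1)),("shelf",(315.8,124.7),(420,189.2)),("jar",(321.3,109.6),(428.6,188.8)),("frame",(310.2,187.9),(371.5,194.3)),("tip",(310.8,258.5),(289,203.8)),("pawl",(313.9,147.5),(382,192.5)),("ink",(290.6,238.9),(311.9,183.5))]:
    print(n,*tri([S,T],[s,t]))
print("rod", atz(T,(245.6,230),14),atz(T,(289,203.8),14),atz(S,(310.8,258.5),14))
print(atz(T,(304.5,253.3),5),atz(S,(371,252.5),5),atz(T,(229.9,164.5),25),atz(S,(246.5,324.6),0),atz(S,(309.6,188),14))
E
```

```text
cams (array([432.3, 703.9, 969. ]), array([ 0.1, -0.7, -0.7])) (array([ 340.2, -166.2, 1080.3]), array([ 0.2,  0. , -1. ]))
guard [ 431.9 -304.9  144. ] [np.float64(1.1100353313159437), np.float64(1.0852338122387584)]
tail [ 482.6 -308.9  142.2] [np.float64(0.14310835848048825), np.float64(0.139228368699615)]
grip_bar [ 496.  -201.8  235.7] [np.float64(10.128010066672617), np.float64(9.70983959293733)]
shelf [ 550.  -430.   137.3] [np.float64(0.812922963195253), np.float64(0.8317148342593271)]
jar [ 538.3 -439.3  181.5] [np.float64(0.25762867263544986), np.float64(0.27154345483567777)]
frame [ 559.7 -318.8    6.5] [np.float64(0.4065921213283125), np.float64(0.37080726926633917)]
tip [531.7 -71.3   7.7] [np.float64(0.06661811881811865), np.float64(0.05327986963115094)]
pawl [ 543.  -328.4  139.1] [np.float64(1.7200150756597299), np.float64(1.6748762843296272)]
ink [ 593.1 -139.1   -2.9] [np.float64(1.3793698892045652), np.float64(1.1362767460674634)]
rod [452.5  55.   14. ] [530.8 -71.9  14. ] [530.9 -66.2  14. ]
[ 385.4 -118.6    5. ] [ 388.7 -104.4    5. ] [649.6 108.2  25. ] [652.4 116.7   0. ] [ 559.2 -309.9   14. ]
```

```bash
python3 - <<'E'
from bench import manip
from h import *
np.set_printoptions(precision=1,suppress=True)
S=manip.get_calibration("side");T=manip.get_calibration("top")
Fp={"guard":(-130,0,141),"tail":(-75,0,136),"frame":(0,0,0),"pawl":(-12,0,150)}
obs={"guard":[(359.7,154.6),(374.8,231.6)],"tail":[(338.4,152.9),(375.6,213.4)],"frame":[(310.2,187.9),(371.5,194.3)],"pawl":[(313.9,147.5),(382,192.5)]}
def W(p,q):
    c,s=np.cos(p[2]),np.sin(p[2]); return np.array([p[0]+c*q[0]-s*q[1],p[1]+s*q[0]+c*q[1],q[2]])
def f(p): return np.concatenate([proj(c,W(p,Fp[k]))[0]-np.array(u) for k in Fp for c,u in zip((S,T),obs[k])])
r=least_squares(f,[560,-319,-.1],loss="soft_l1"); print(r.x,np.degrees(r.x[2]),f(r.x).reshape(-1,4))
p=r.x
s=cv2.imread("pics/side0.png"); t=cv2.imread("pics/top0.png")
def seg(im,c,a,b,col): 
    q=proj(c,np.array([a,b])); cv2.line(im,*[tuple(int(v*16) for v in x) for x in q],col,1,cv2.LINE_AA,4)
for im,c in ((s,S),(t,T)):
    corners=[W(p,(x,y,0)) for x,y in((-70,-75),(70,-75),(70,75),(-70,75))]
    for i in range(4): seg(im,c,corners[i],corners[(i+1)%4],(0,255,0))
    seg(im,c,W(p,(-40,70,135)),W(p,(-40,150,135)),(0,0,255))
    seg(im,c,W(p,(-130,-17,141)),W(p,(-130,17,141)),(255,0,255))
cv2.imwrite("pics/s1.png",cv2.resize(s[80:220,230:400],None,fx=4.5,fy=4.2)[:600,:800]);cv2.imwrite("pics/t1.png",cv2.resize(t[140:290,210:450],None,fx=3.3,fy=3.3))
for c,C in(("side",S),("top",T)):
    o=manip.outline_of("rod_grip",c)
    if o:
        m=o[0]["pixels"]; ys,xs=np.nonzero(m); P=np.array([atz(C,(x,y),14) for x,y in zip(xs,ys)])
        mu=P[:,:2].mean(0); w,v=np.linalg.eigh(np.cov((P[:,:2]-mu).T)); d=v[:,1]; d=d*np.sign(d[0]); pr=(P[:,:2]-mu)@d
        print(c,o[0]["score"],len(xs),o[0]["bbox"],mu,d,mu+d*pr.min(),mu+d*pr.max(),np.ptp(pr))
E
```

```text
[ 558.5 -322.7   -0.1] -7.472105965710367 [[-0.2  0.5  0.1  2.1]
 [-0.4  0.9  1.2 -0.3]
 [ 0.3  0.7  1.   1.2]
 [-0.1 -1.2 -2.  -3.9]]
side 0.87 633 [313.5, 258.6, 352.4, 325.0] [461.5  42.6] [ 0.5 -0.9] [430.1 101.7] [520.6 -68.9] 193.0675998143903
top 0.61 424 [230.2, 207.4, 288.0, 238.8] [467.5  33.7] [ 0.5 -0.9] [433.8  97.1] [522.5 -69.9] 189.0269198913574
```

View pics/s1.png

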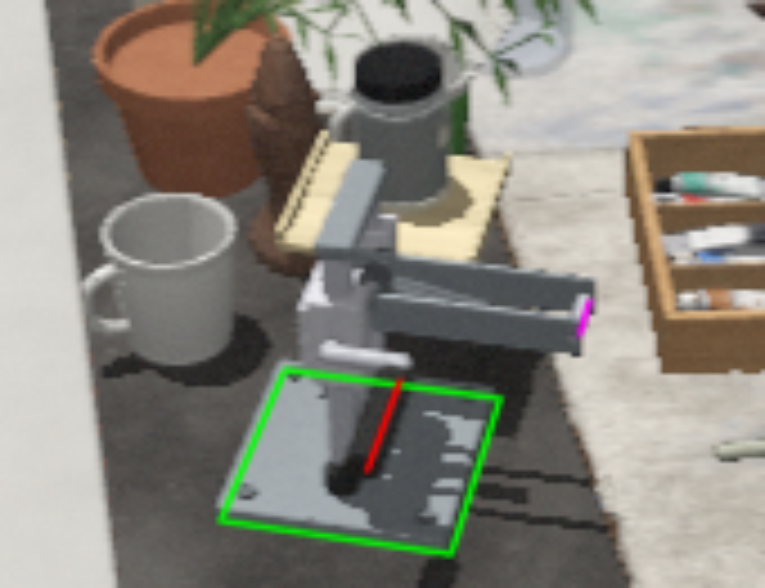

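View pics/t1.png

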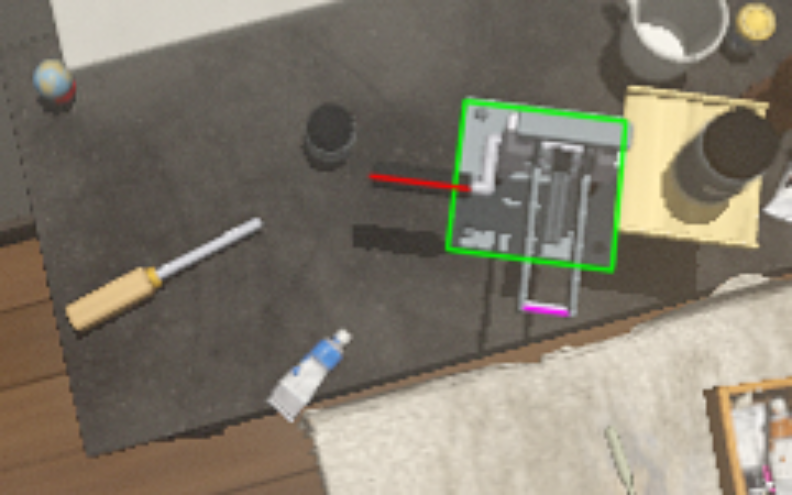

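```bash
cat > plan.py <<'E'
from h import *
import json,sys
np.set_printoptions(precision=4,suppress=True)
def load():
    d=json.load(open("cmd.json")); return np.array(d["p"]),R.from_quat(d["q"])
def save(p,r): json.dump({"p":list(p),"q":list(r.as_quat())},open("cmd.json","w"))
def rod_tool(d,tau,flip=1):
    """d horizontal heading vector (unit). fingers tilted tau toward d"""
    d=np.array([d[0],d[1],0]);d/=np.linalg.norm(d)
    y=np.cos(tau)*np.array([0,0,-1.])+np.sin(tau)*d
    x=flip*np.cross(d,[0,0,1.])
    return R.from_matrix(np.c_[x,y,np.cross(x,y)])
def row(P,Q):
    p,r=load(); d=r.inv().apply(np.array(P)-p)/250; a=(r.inv()*Q).as_rotvec()/(2*np.pi)
    print("d",np.round(d,4),"a",np.round(a,4),"dist",np.linalg.norm(d)*250,"deg",np.linalg.norm(a)*360)
def apply(d,a):
    p,r=load(); p=p+r.apply(np.array(d)*250); r=r*R.from_rotvec(np.array(a)*2*np.pi); save(p,r); print("cmd",p,r.as_matrix().T.round(3).tolist())
E
python3 - <<'E'
from bench import manip
from plan import *
o=manip.get_obs(); save([262.71,567.108,231.297],R.from_quat(o["orientation"]))
r=R.from_quat(o["orientation"]); print(r.as_matrix())
w=manip.get_calibration("wrist"); Rm=cv2.Rodrigues(w["rvec"])[0]; C=-Rm.T@w["tvec"]
print("cam in tool",r.inv().apply(C-o["tool_pos"]),"axes",r.inv().as_matrix()@Rm.T)
d=[.468,-.884]
for f in(1,-1):
    Q=rod_tool(d,0,f); row([459,49,250],Q); row([450,80,250],rod_tool(d,.45,f))
E
```

```text
[[ 0.4203 -0.     -0.9074]
 [ 0.9074  0.      0.4203]
 [ 0.     -1.      0.    ]]
cam in tool [   0.5814 -142.3281   77.6396] axes [[ 1.      0.      0.0001]
 [-0.0001 -0.3076  0.9515]
 [ 0.     -0.9515 -0.3076]]
d [-1.5505 -0.0749 -1.5835] a [ 0.     -0.3965  0.    ] dist 554.3604116213568 deg 142.75019538877865
d [-1.4531 -0.0749 -1.4987] a [ 0.0299 -0.3881  0.0888] dist 522.208339624139 deg 143.7225875095152
d [-1.5505 -0.0749 -1.5835] a [-0.      0.1035  0.    ] dist 554.3604116213568 deg 37.249804665413365
d [-1.4531 -0.0749 -1.4987] a [-0.0691  0.1017  0.0233] dist 522.208339624139 deg 45.04140781388999
```

play_rows(
  steps=[
    {"dx": -0.775,"dy": -0.0375,"dz": -0.79,"ay": 0.052},
    {"dx": -0.775,"dy": -0.0375,"dz": -0.79,"ay": 0.052},
    {"dx": -0.775,"dy": -0.0375,"dz": -0.79,"ay": 0.052},
    {"dx": -0.775,"dy": -0.0375,"dz": -0.79,"ay": 0.052},
    {"dx": -0.775,"dy": -0.0375,"dz": -0.79,"ay": 0.052},
    {"dx": -0.775,"dy": -0.0375,"dz": -0.79,"ay": 0.052},
    {"dx": -0.775,"dy": -0.0375,"dz": -0.79,"ay": 0.052},
  ],
  gripper=-1,
  squeeze=80,
)

```text
invalid input at $.steps[0]: expected keys dx, dy, dz, ax, ay, az
```

play_rows(
  steps=[
    {"dx": -0.775,"dy": -0.0375,"dz": -0.79,"ax": 0,"ay": 0.052,"az": 0},
    {"dx": -0.775,"dy": -0.0375,"dz": -0.79,"ax": 0,"ay": 0.052,"az": 0},
    {"dx": -0.775,"dy": -0.0375,"dz": -0.79,"ax": 0,"ay": 0.052,"az": 0},
    {"dx": -0.775,"dy": -0.0375,"dz": -0.79,"ax": 0,"ay": 0.052,"az": 0},
    {"dx": -0.775,"dy": -0.0375,"dz": -0.79,"ax": 0,"ay": 0.052,"az": 0},
    {"dx": -0.775,"dy": -0.0375,"dz": -0.79,"ax": 0,"ay": 0.052,"az": 0},
    {"dx": -0.775,"dy": -0.0375,"dz": -0.79,"ax": 0,"ay": 0.052,"az": 0},
  ],
  gripper=-1,
  squeeze=80,
)

```text
time: 2.15
tool_pos: [362.4, 304.3, 241.3]
orientation: [0.651, 0.277, -0.276, -0.651]
force: [0.4, 0.4, 0.1]
finger_gap: 0.998
```

```bash
python3 - <<'E'
from bench import manip
from plan import *
apply([-.775,-.0375,-.79],[0,.052,0])
o=manip.get_obs(); print(o["time"],o["tool_pos"],o["qpos"])
row([459,49,250],rod_tool([.468,-.884],0,-1))
E
```

```text
cmd [360.4882 308.2936 240.6632] [[0.689, 0.724, 0.0], [-0.0, 0.0, -1.0], [-0.724, 0.689, 0.0]]
2.15 [362.4416 304.2791 241.3158] [-0.9417  0.1368  0.1563  1.9466 -0.0233  1.0593  0.0285]
d [-0.4798 -0.0374 -1.0004] a [-0.      0.0515  0.    ] dist 277.53362713097636 deg 18.529804717289746
```

play_rows(
  steps=[
    {"dx": -0.48,"dy": -0.0375,"dz": -1.0,"ax": 0,"ay": 0.0515,"az": 0},
    {"dx": -0.48,"dy": -0.0375,"dz": -1.0,"ax": 0,"ay": 0.0515,"az": 0},
    {"dx": -0.48,"dy": -0.0375,"dz": -1.0,"ax": 0,"ay": 0.0515,"az": 0},
    {"dx": -0.48,"dy": -0.0375,"dz": -1.0,"ax": 0,"ay": 0.0515,"az": 0},
    {"dx": -0.48,"dy": -0.0375,"dz": -1.0,"ax": 0,"ay": 0.0515,"az": 0},
    {"dx": -0.48,"dy": -0.0375,"dz": -1.0,"ax": 0,"ay": 0.0515,"az": 0},
    {"dx": -0.48,"dy": -0.0375,"dz": -1.0,"ax": 0,"ay": 0.0515,"az": 0},
    {"dx": -0.48,"dy": -0.0375,"dz": -1.0,"ax": 0,"ay": 0.0515,"az": 0},
  ],
)

```text
time: 2.95
tool_pos: [459.0, 49.7, 250.0]
orientation: [-0.686, -0.17, 0.17, 0.686]
force: [0.1, 0.2, 0.3]
finger_gap: 1.001
```

```bash
cat > look.py <<'E'
from bench import manip
from plan import *
import sys
def look(tag):
    w=manip.get_calibration("wrist"); im=manip.read_camera("wrist"); cv2.imwrite(f"pics/{tag}.png",im[:,:,::-1]); return w
E
python3 - <<'E'
from look import *
apply([-.48,-.0375,-1.0],[0,.0515,0])
o=manip.get_obs(); print(o["time"],o["tool_pos"],o["qpos"],o["dq"])
w=look("w1")
for n in["rod_grip","rod_tip","ink_jar","tube_a","guard_bar","pawl_tail","lift_frame","grip_bar"]:
    r=manip.tip_of(n,"wrist"); print(n,[(x["centre"],round(x["score"],2),atz(w,x["centre"],14)) for x in r[:2]])
o=manip.outline_of("rod_grip","wrist")[0]; ys,xs=np.nonzero(o["pixels"]); P=np.array([atz(w,(x,y),14) for x,y in zip(xs,ys)])
mu=P[:,:2].mean(0); ww,v=np.linalg.eigh(np.cov((P[:,:2]-mu).T)); d=v[:,1]; d=d*np.sign(d[0]); pr=(P[:,:2]-mu)@d
print(o["score"],len(xs),o["bbox"],mu,d,mu+d*pr.min(),mu+d*pr.max(),np.ptp(pr))
E
```

```text
cmd [458.8993  49.0342 250.0293] [[0.884, 0.468, 0.0], [-0.0, 0.0, -1.0], [-0.468, 0.884, 0.0]]
2.95 [459.0371  49.7076 249.9968] [-0.6042  0.1041  0.4291  1.9719 -0.0496  1.0755  0.3328] [-0.0244 -0.0001 -0.0261  0.0067 -0.003  -0.0016 -0.0028]
rod_grip [([314.1, 168.1], 0.97, array([459.7969,  49.8974,  14.    ]))]
rod_tip [([316.0, 261.0], 0.88, array([525.6702, -68.9837,  14.    ]))]
ink_jar [([343.2, 305.4], 0.92, array([ 598.4573, -117.4523,   14.    ])), ([311.8, 262.6], 0.31, array([521.5301, -74.1224,  14.    ]))]
tube_a [([223.5, 243.9], 0.84, array([ 397.0577, -106.4078,   14.    ]))]
guard_bar []
pawl_tail []
lift_frame []
grip_bar []Traceback (most recent call last):
  File "<stdin>", line 7, in <module>
IndexError: list index out of range
```

View pics/w1.png

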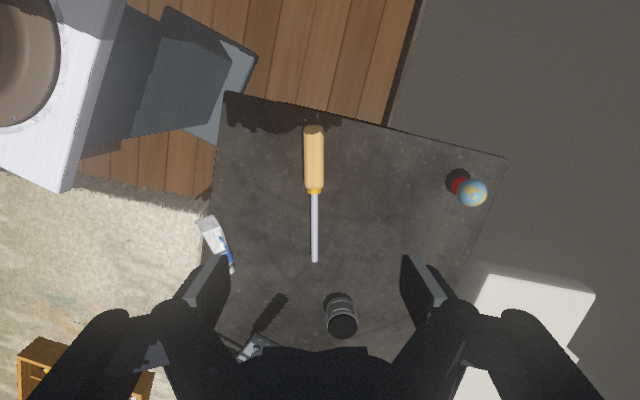

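```bash
python3 - <<'E'
from look import *
d=np.array([.485,-.875,0]);d/=np.linalg.norm(d); g=np.array([459.8,49.9,0]); t=.40
Q=rod_tool(d,t,-1); y=Q.as_matrix()[:,1]
P=g+d*19*np.sin(t)+[0,0,4]
print(P,y); print("pre"); row(P-y*90,Q); 
E
```

```text
[463.387   43.4287   4.    ] [ 0.1888 -0.3406 -0.9211]
pre
d [0.0026 0.6525 0.1119] a [-0.0637 -0.003  -0.0006] dist 165.518559683784 deg 22.946628726903757
```

play_rows(
  steps=[
    {"dx": 0.0025,"dy": 0.6525,"dz": 0.112,"ax": -0.0637,"ay": -0.003,"az": -0.0006},
    {"dx": 0.0025,"dy": 0.6525,"dz": 0.112,"ax": -0.0637,"ay": -0.003,"az": -0.0006},
    {"dx": 0.0025,"dy": 0.6525,"dz": 0.112,"ax": -0.0637,"ay": -0.003,"az": -0.0006},
    {"dx": 0.0025,"dy": 0.6525,"dz": 0.112,"ax": -0.0637,"ay": -0.003,"az": -0.0006},
    {"dx": 0.0025,"dy": 0.6525,"dz": 0.112,"ax": -0.0637,"ay": -0.003,"az": -0.0006},
    {"dx": 0.0025,"dy": 0.6525,"dz": 0.112,"ax": -0.0637,"ay": -0.003,"az": -0.0006},
  ],
)

```text
time: 4.05
tool_pos: [446.4, 73.6, 87.4]
orientation: [0.807, 0.208, -0.139, -0.534]
force: [0.4, 0.5, -0.2]
finger_gap: 0.996
```

```bash
python3 - <<'E'
from look import *
apply([.0025,.6525,.112],[-.0637,-.003,-.0006])
o=manip.get_obs(); print(o["time"],o["tool_pos"],o["qpos"])
w=look("w2")
for n in["rod_grip","rod_tip"]:
    r=manip.tip_of(n,"wrist"); print(n,[(x["centre"],round(x["score"],2),atz(w,x["centre"],14)) for x in r[:2]])
d=np.array([.485,-.875,0]);d/=np.linalg.norm(d); g=np.array([459.8,49.9,0]); t=.40
row(g+d*19*np.sin(t)+[0,0,4],rod_tool(d,t,-1))
E
```

```text
cmd [446.3552  74.0805  86.9052] [[0.875, 0.485, -0.0], [0.189, -0.341, -0.921], [-0.446, 0.806, -0.39]]
4.05 [446.4421  73.6328  87.3543] [-0.9077  0.3507  0.3887  2.2448  0.4637  0.6387 -0.4171]
rod_grip [([313.4, 205.7], 0.85, array([460.3384,  48.7018,  14.    ]))]
rod_tip [([308.2, 296.7], 0.59, array([519.6638, -70.7451,  14.    ]))]
d [0.0002 0.3601 0.    ] a [ 0. -0. -0.] dist 90.01603200276706 deg 0.021977693390086744
```

View pics/w2.png

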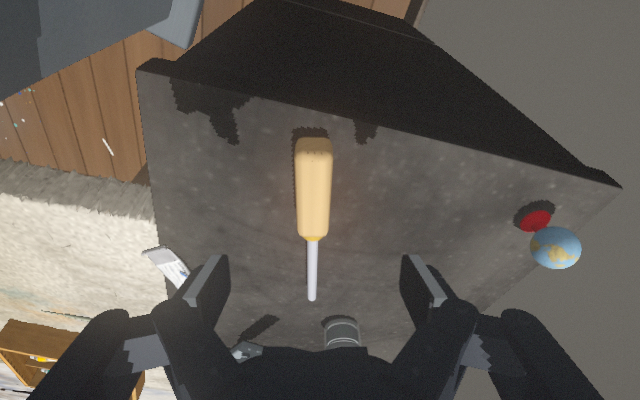

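play_rows(
  steps=[
    {"dx": 0,"dy": 0.15,"dz": 0,"ax": 0,"ay": 0,"az": 0},
    {"dx": 0,"dy": 0.26,"dz": 0,"ax": 0,"ay": 0,"az": 0},
    {"dx": 0,"dy": 0.33,"dz": 0,"ax": 0,"ay": 0,"az": 0},
    {"dx": 0,"dy": 0.36,"dz": 0,"ax": 0,"ay": 0,"az": 0},
    {"dx": 0,"dy": 0.36,"dz": 0,"ax": 0,"ay": 0,"az": 0},
  ],
)

```text
time: 4.7
tool_pos: [464.1, 42.6, 4.7]
orientation: [0.807, 0.208, -0.137, -0.535]
force: [-1.0, 0.4, 0.1]
finger_gap: 0.999
```

play_rows(
  steps=[
    {"dx": 0,"dy": 0,"dz": 0,"ax": 0,"ay": 0,"az": 0},
    {"dx": 0,"dy": 0,"dz": 0,"ax": 0,"ay": 0,"az": 0},
    {"dx": 0,"dy": 0,"dz": 0,"ax": 0,"ay": 0,"az": 0},
    {"dx": 0,"dy": 0,"dz": 0,"ax": 0,"ay": 0,"az": 0},
    {"dx": 0,"dy": 0,"dz": 0,"ax": 0,"ay": 0,"az": 0},
    {"dx": 0,"dy": 0,"dz": 0,"ax": 0,"ay": 0,"az": 0},
  ],
  gripper=1,
  squeeze=80,
)

```text
time: 5.3
tool_pos: [463.5, 43.8, 4.7]
orientation: [0.807, 0.209, -0.138, -0.535]
force: [-3.9, 2.5, 12.6]
finger_gap: 0.29
```

```bash
python3 - <<'E'
from look import *
apply([0,.36,0],[0,0,0])
o=manip.get_obs(); print(o)
w=look("w3")
E
```

```text
cmd [463.3428  43.404    4.0174] [[0.875, 0.485, -0.0], [0.189, -0.341, -0.921], [-0.446, 0.806, -0.39]]
{'time': 5.3, 'qpos': array([-0.8385,  0.5514,  0.4176,  2.2783,  0.5147,  0.385 , -0.4539]), 'dq': array([ 0.0005,  0.0005,  0.0009,  0.0009,  0.0002, -0.0017,  0.0014]), 'joint_torque': array([  1.3038, -42.3397,   7.3255, -10.9577,   0.6164,   0.058 ,
        -0.0726]), 'tool_pos': array([463.4664,  43.8103,   4.6731]), 'orientation': array([ 0.807 ,  0.2089, -0.1381, -0.5349]), 'force': array([-3.8538,  2.4824, 12.5834]), 'ft_torque': array([-0.0568,  0.4528, -0.0766]), 'finger_gap': 0.29005318856201007}
```

View pics/w3.png

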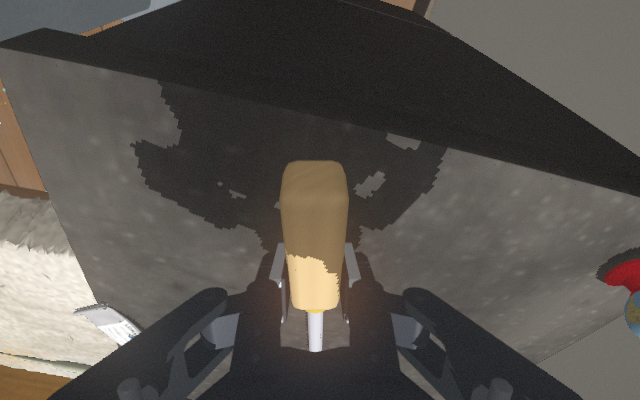

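play_rows(
  steps=[
    {"dx": 0,"dy": -0.07,"dz": -0.03,"ax": 0,"ay": 0,"az": 0},
    {"dx": 0,"dy": -0.22,"dz": -0.093,"ax": 0,"ay": 0,"az": 0},
    {"dx": 0,"dy": -0.4,"dz": -0.17,"ax": 0,"ay": 0,"az": 0},
    {"dx": 0,"dy": -0.58,"dz": -0.246,"ax": 0,"ay": 0,"az": 0},
    {"dx": 0,"dy": -0.75,"dz": -0.318,"ax": 0,"ay": 0,"az": 0},
    {"dx": 0,"dy": -0.85,"dz": -0.36,"ax": 0,"ay": 0,"az": 0},
    {"dx": 0,"dy": -0.85,"dz": -0.36,"ax": 0,"ay": 0,"az": 0},
  ],
)

```text
time: 6.05
tool_pos: [465.0, 44.2, 238.4]
orientation: [0.806, 0.21, -0.135, -0.536]
force: [-0.1, 0.6, -1.3]
finger_gap: 0.289
```

```bash
python3 - <<'E'
from look import *
apply([0,-.85,-.36],[0,0,0])
o=manip.get_obs(); print(o["time"],o["tool_pos"],o["qpos"],o["force"])
w=look("w4"); S=manip.get_calibration("side");T=manip.get_calibration("top")
for c in("side","top"): cv2.imwrite(f"pics/{c}4.png",manip.read_camera(c)[:,:,::-1])
for n in["rod_grip","rod_tip"]:
  for c,C in(("wrist",w),("side",S),("top",T)):
    r=manip.tip_of(n,c); print(n,c,[(x["centre"],round(x["score"],2)) for x in r[:2]])
d=np.array([.485,-.875,0]);d/=np.linalg.norm(d)
P=np.array([463.47,43.81,4.67]); Q=R.from_quat([ 0.807 ,  0.2089, -0.1381, -0.5349])
g=np.array([459.8,49.9,14]); gt=Q.inv().apply(g-P); dt=Q.inv().apply(d); print("grip in tool",gt,"dir",dt,"tip",gt+135*dt)
r=R.from_quat(o["orientation"]); tip=o["tool_pos"]+r.apply(gt+135*dt); gr=o["tool_pos"]+r.apply(gt)
print("pred tip",tip,"grip",gr)
for c,C in(("wrist",w),("side",S),("top",T)): print(c,proj(C,[tip,gr]))
E
```

```text
cmd [463.3952  43.3266 234.7906] [[0.875, 0.485, -0.0], [0.189, -0.341, -0.921], [-0.446, 0.806, -0.39]]
6.05 [464.9682  44.15   238.3719] [-0.8561  0.086   0.3826  2.0902  0.4403  0.9982 -0.2171] [-0.1047  0.6202 -1.2859]
rod_grip wrist [([315.1, 264.1], 0.82), ([469.6, 112.0], 0.63)]
rod_grip side [([339.3, 228.6], 0.84)]
rod_grip top [([225.2, 216.9], 0.91)]
rod_tip wrist []
rod_tip side [([309.0, 187.2], 0.81)]
rod_tip top [([282.4, 187.7], 0.57), ([227.3, 165.7], 0.47)]
grip in tool [ -0.2514 -11.3615   2.9084] dir [-0.0001  0.3897 -0.921 ] tip [  -0.2626   41.2437 -121.4206]
pred tip [526.6549 -67.8997 247.5199] grip [461.2529  50.2    247.7099]
wrist [[312.9701 365.3138]
 [312.0186 263.1845]]
side [[310.6365 186.1019]
 [338.7019 230.389 ]]
top [[278.7596 188.0056]
 [227.4247 215.6122]]
```

View pics/w4.png

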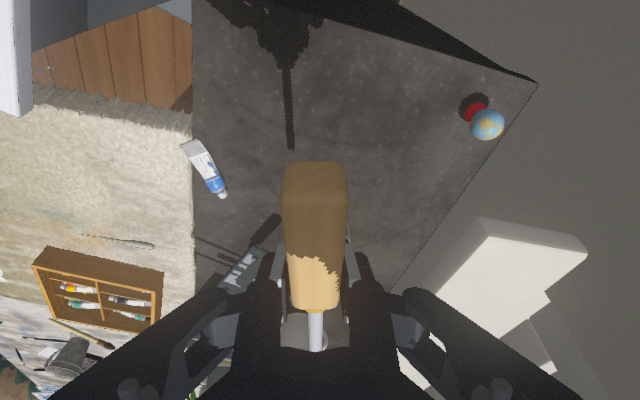

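View pics/side4.png

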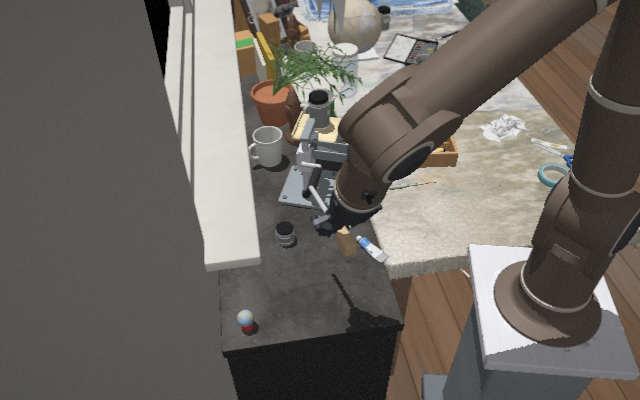

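```bash
cat > lift.py <<'E'
from look import *
GT=np.array([-.25,-11.4,2.9]); DT=np.array([0,.3897,-.921]); TIP=GT+135*DT
FP=[558.5,-322.7,np.radians(-7.47)]
def W(q,p=None):
    p=p or FP; c,s=np.cos(p[2]),np.sin(p[2]); return np.array([p[0]+c*q[0]-s*q[1],p[1]+s*q[0]+c*q[1],q[2]])
def toolfor(tipF,slope):
    d=[np.cos(FP[2]),np.sin(FP[2])]; Q=rod_tool(d,0.40-slope,-1); return W(tipF)-Q.apply(TIP),Q
E
python3 - <<'E'
from lift import *
P,Q=toolfor((-165,0,235),np.radians(35)); print(P,Q.as_matrix()[:,1]); row(P,Q)
E
```

```text
[ 285.7476 -286.6846  300.7138] [-0.2075  0.0272 -0.9779]
d [-1.2612  0.073  -0.8491] a [ 0.09   -0.1503 -0.0143] dist 380.5416716025346 deg 63.26298261448006
```

play_rows(
  steps=[
    {"dx": -0.757,"dy": 0.0,"dz": -0.51,"ax": 0.054,"ay": -0.09,"az": -0.0086},
    {"dx": -0.757,"dy": 0.0,"dz": -0.51,"ax": 0.054,"ay": -0.09,"az": -0.0086},
    {"dx": -0.757,"dy": 0.0,"dz": -0.51,"ax": 0.054,"ay": -0.09,"az": -0.0086},
    {"dx": -0.757,"dy": 0.0,"dz": -0.51,"ax": 0.054,"ay": -0.09,"az": -0.0086},
    {"dx": -0.757,"dy": 0.0,"dz": -0.51,"ax": 0.054,"ay": -0.09,"az": -0.0086},
    {"dx": -0.757,"dy": 0.0,"dz": -0.51,"ax": 0.054,"ay": -0.09,"az": -0.0086},
    {"dx": -0.757,"dy": 0.0,"dz": -0.51,"ax": 0.054,"ay": -0.09,"az": -0.0086},
  ],
)

```text
time: 7.2
tool_pos: [353.0, -155.9, 285.3]
orientation: [0.63, 0.343, -0.374, -0.587]
force: [-0.1, 0.9, -0.7]
finger_gap: 0.292
```

```bash
python3 - <<'E'
from lift import *
apply([-.757,0,-.51],[.054,-.09,-.0086])
o=manip.get_obs(); print(o["time"],o["tool_pos"],o["qpos"],o["force"])
P,Q=toolfor((-165,0,235),np.radians(35)); print(P); row(P,Q)
E
```

```text
cmd [ 354.7394 -151.0886  284.4742] [[0.481, 0.874, -0.07], [-0.006, -0.076, -0.997], [-0.876, 0.48, -0.031]]
7.2 [ 353.0343 -155.9168  285.3269] [-0.6216 -0.1775  0.7571  2.0938  0.2124  1.1822  1.1118] [-0.1238  0.884  -0.6622]
[ 285.7476 -286.6846  300.7138]
d [-0.6113 -0.0217 -0.0207] a [ 0.036  -0.0603 -0.0056] dist 153.00288605670303 deg 25.35182714170868
```

play_rows(
  steps=[
    {"dx": -0.611,"dy": -0.022,"dz": -0.021,"ax": 0.036,"ay": -0.0603,"az": -0.0056},
    {"dx": -0.611,"dy": -0.022,"dz": -0.021,"ax": 0.036,"ay": -0.0603,"az": -0.0056},
    {"dx": -0.611,"dy": -0.022,"dz": -0.021,"ax": 0.036,"ay": -0.0603,"az": -0.0056},
    {"dx": -0.611,"dy": -0.022,"dz": -0.021,"ax": 0.036,"ay": -0.0603,"az": -0.0056},
    {"dx": -0.611,"dy": -0.022,"dz": -0.021,"ax": 0.036,"ay": -0.0603,"az": -0.0056},
    {"dx": -0.611,"dy": -0.022,"dz": -0.021,"ax": 0.036,"ay": -0.0603,"az": -0.0056},
  ],
)

```text
time: 7.8
tool_pos: [284.9, -289.0, 300.9]
orientation: [-0.473, -0.412, 0.513, 0.585]
force: [-0.0, 0.1, -1.4]
finger_gap: 0.286
```

```bash
cat > cmp.py <<'E'
from lift import *
def cmp(tag,nets=True):
    o=manip.get_obs(); print(o["time"],o["tool_pos"],o["qpos"],o["force"],o["finger_gap"])
    r=R.from_quat(o["orientation"]); w=look("w"+tag); C={"wrist":w,"side":manip.get_calibration("side"),"top":manip.get_calibration("top")}
    tip=o["tool_pos"]+r.apply(TIP); gr=o["tool_pos"]+r.apply(GT); c,s=np.cos(FP[2]),np.sin(FP[2]); v=tip-[FP[0],FP[1],0]
    print("tip world",tip,"frame",[c*v[0]+s*v[1],-s*v[0]+c*v[1],v[2]],"slope",np.degrees(np.arctan2(gr[2]-tip[2],np.linalg.norm((gr-tip)[:2]))))
    for k in("side","top"):
        im=manip.read_camera(k)[:,:,::-1].copy(); cv2.imwrite(f"pics/{k}{tag}.png",im)
        x0,y0,ww,hh=(250,80,170,130) if k=="side" else (280,140,180,130)
        cv2.imwrite(f"pics/{k}{tag}z.png",cv2.resize(im[y0:y0+hh,x0:x0+ww],None,fx=4.4,fy=4.4,interpolation=cv2.INTER_CUBIC))
    for k in C:
        print(k,"pred tip",proj(C[k],[tip])[0],"guard",proj(C[k],[W((-130,0,141))])[0],"tail",proj(C[k],[W((-75,0,136))])[0])
        if nets:
            for n in["rod_tip","guard_bar","pawl_tail"]: print("  ",n,[(x["centre"],round(x["score"],2)) for x in manip.tip_of(n,k)[:2]])
E
python3 - <<'E'
from cmp import *
apply([-.611,-.022,-.021],[.036,-.0603,-.0056])
cmp("5")
E
```

```text
cmd [ 285.8416 -286.652   300.7841] [[0.13, 0.992, -0.0], [-0.208, 0.027, -0.978], [-0.97, 0.127, 0.209]]
7.8 [ 284.8603 -288.9661  300.9232] [-0.482   0.1049  1.1873  1.9259  0.022   1.3534  2.1427] [-0.0137  0.0823 -1.4026] 0.28571270524833975
tip world [ 393.8064 -304.0422  234.9823] frame [np.float64(-165.72146083677714), np.float64(-2.9118675945208814), np.float64(234.9822557012588)] slope 35.13488722900138
wrist pred tip [313.9521 364.232 ] guard [317.0943 339.9391] tail [317.141  380.5602]
   rod_tip []
   guard_bar [([318.4, 341.3], 0.85)]
   pawl_tail []
side pred tip [376.3263 125.7749] guard [359.4964 155.1205] tail [338.0143 153.7961]
   rod_tip [([375.4, 127.5], 0.96)]
   guard_bar [([323.4, 108.1], 0.62), ([310.7, 188.3], 0.59)]
   pawl_tail [([335.6, 152.1], 0.67), ([314.9, 146.3], 0.38)]
top pred tip [380.5263 245.3118] guard [374.9256 233.6956] tail [376.7874 213.0533]
   rod_tip []
   guard_bar [([377.6, 233.1], 0.61)]
   pawl_tail [([374.7, 211.7], 0.53)]
```

View pics/w5.png

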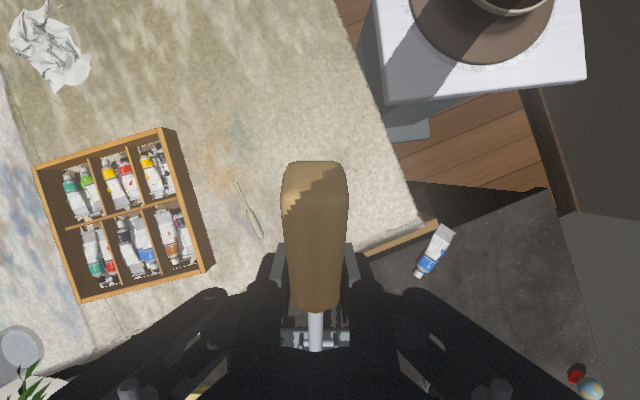

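View pics/side5z.png

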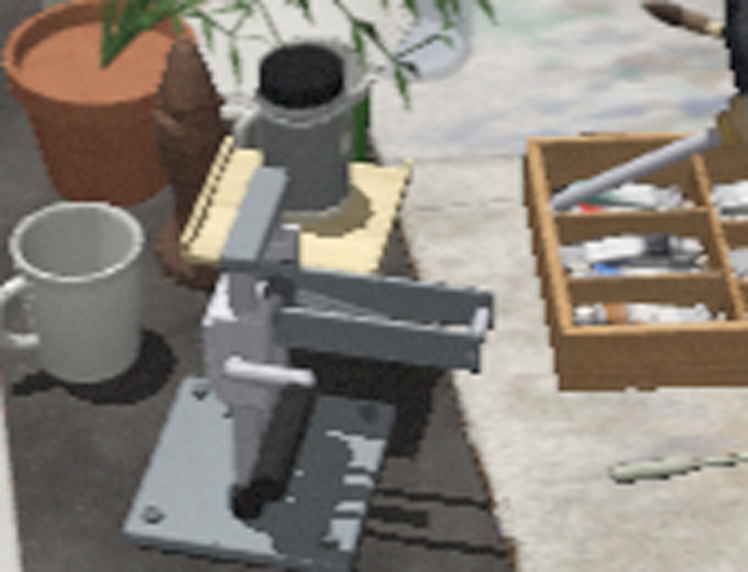

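View pics/top5z.png

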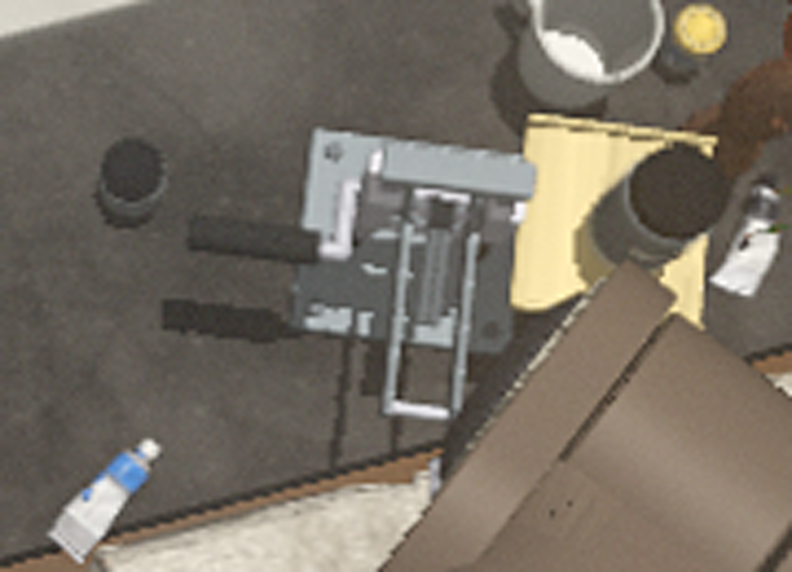

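```bash
python3 - <<'E'
from cmp import *
P,Q=toolfor((-150,0,172.9),np.radians(35)); row(P,Q)
P,Q=toolfor((-63,0,112),np.radians(35)); row(P,Q)
E
```

```text
d [-0.0001  0.2307 -0.1104] a [ 0.  0. -0.] dist 63.933427095695095 deg 0.02286047955742802
d [-0.0002  0.3961 -0.5016] a [ 0.  0. -0.] dist 159.78783215250834 deg 0.02286047955742802
```

play_rows(
  steps=[
    {"dx": 0,"dy": 0.1,"dz": -0.05,"ax": 0,"ay": 0,"az": 0},
    {"dx": 0,"dy": 0.2,"dz": -0.1,"ax": 0,"ay": 0,"az": 0},
    {"dx": 0,"dy": 0.231,"dz": -0.11,"ax": 0,"ay": 0,"az": 0},
    {"dx": 0,"dy": 0.231,"dz": -0.11,"ax": 0,"ay": 0,"az": 0},
    {"dx": 0,"dy": 0.231,"dz": -0.11,"ax": 0,"ay": 0,"az": 0},
  ],
)

```text
time: 8.9
tool_pos: [300.3, -289.1, 239.4]
orientation: [-0.473, -0.414, 0.513, 0.584]
force: [0.1, -0.7, -0.7]
finger_gap: 0.294
```

```bash
python3 - <<'E'
from cmp import *
apply([0,.231,-.11],[0,0,0])
cmp("6")
P,Q=toolfor((-63,0,112),np.radians(35)); row(P,Q)
E
```

```text
cmd [ 300.5224 -288.5849  238.5583] [[0.13, 0.992, -0.0], [-0.208, 0.027, -0.978], [-0.97, 0.127, 0.209]]
8.9 [ 300.2655 -289.0857  239.3973] [-0.3707  0.2609  1.1421  1.989  -0.1171  1.215   2.2684] [ 0.119  -0.7111 -0.7124] 0.29375614845029635
tip world [ 409.4197 -303.7673  173.712 ] frame [np.float64(-150.27645122383913), np.float64(-0.6094483428564423), np.float64(173.71203812652502)] slope 35.00149930976696
wrist pred tip [313.9387 364.2059] guard [314.725  361.4583] tail [314.753  409.4168]
   rod_tip []
   guard_bar []
   pawl_tail []
side pred tip [368.2704 145.7789] guard [359.4964 155.1205] tail [338.0143 153.7961]
   rod_tip [([367.0, 146.7], 0.84)]
   guard_bar [([358.4, 155.3], 0.76)]
   pawl_tail [([336.4, 154.7], 0.53)]
top pred tip [376.2534 240.5717] guard [374.9256 233.6956] tail [376.7874 213.0533]
   rod_tip [([337.0, 190.4], 0.71)]
   guard_bar [([378.2, 233.0], 0.68)]
   pawl_tail [([374.0, 212.3], 0.57)]
d [-0.0002  0.1651 -0.3916] a [ 0.  0. -0.] dist 106.2500825618879 deg 0.02286047955742802
```

View pics/side6z.png

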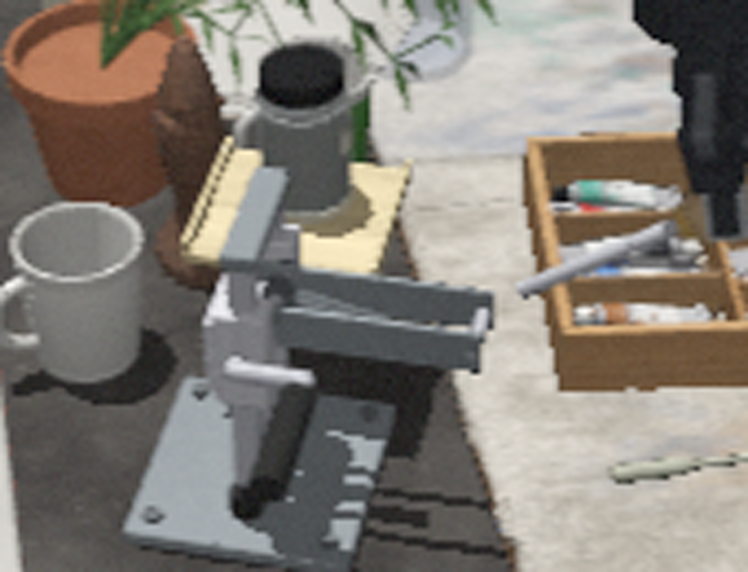

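View pics/w6.png

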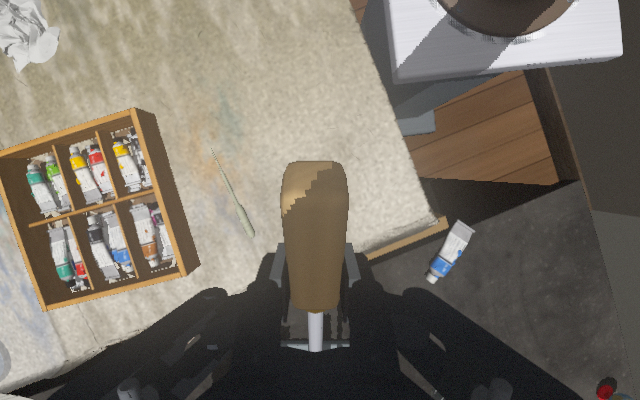

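play_rows(
  steps=[
    {"dx": 0,"dy": 0.0275,"dz": -0.0653,"ax": 0,"ay": 0,"az": 0},
    {"dx": 0,"dy": 0.055,"dz": -0.1305,"ax": 0,"ay": 0,"az": 0},
    {"dx": 0,"dy": 0.0825,"dz": -0.196,"ax": 0,"ay": 0,"az": 0},
    {"dx": 0,"dy": 0.11,"dz": -0.261,"ax": 0,"ay": 0,"az": 0},
    {"dx": 0,"dy": 0.1375,"dz": -0.326,"ax": 0,"ay": 0,"az": 0},
    {"dx": 0,"dy": 0.165,"dz": -0.3915,"ax": 0,"ay": 0,"az": 0},
    {"dx": 0,"dy": 0.165,"dz": -0.3915,"ax": 0,"ay": 0,"az": 0},
  ],
)

```text
time: 10.2
tool_pos: [388.0, -299.4, 176.4]
orientation: [-0.472, -0.415, 0.514, 0.584]
force: [0.2, 0.5, -1.2]
finger_gap: 0.289
```

```bash
python3 - <<'E'
from cmp import *
apply([0,.165,-.3915],[0,0,0])
cmp("7")
E
```

```text
cmd [ 386.8626 -299.8891  177.7417] [[0.13, 0.992, -0.0], [-0.208, 0.027, -0.978], [-0.97, 0.127, 0.209]]
10.2 [ 388.0169 -299.4067  176.4438] [-0.2115  0.5117  0.9858  1.884  -0.3248  1.162   2.3507] [ 0.2298  0.5161 -1.2307] 0.28898933311465874
tip world [ 497.0828 -313.7426  110.5358] frame [np.float64(-62.06047704320679), np.float64(0.8967518623001522), np.float64(110.53580851869268)] slope 35.117370451508116
wrist pred tip [313.9541 364.1832] guard [312.7021 301.0769] tail [312.6419 370.442 ]
   rod_tip []
   guard_bar [([316.0, 303.7], 0.72)]
   pawl_tail []
side pred tip [332.8623 161.0141] guard [359.4964 155.1205] tail [338.0143 153.7961]
   rod_tip []
   guard_bar [([356.9, 154.5], 0.78)]
   pawl_tail [([334.1, 152.5], 0.58)]
top pred tip [375.5145 209.7254] guard [374.9256 233.6956] tail [376.7874 213.0533]
   rod_tip []
   guard_bar []
   pawl_tail []
```

View pics/side7z.png

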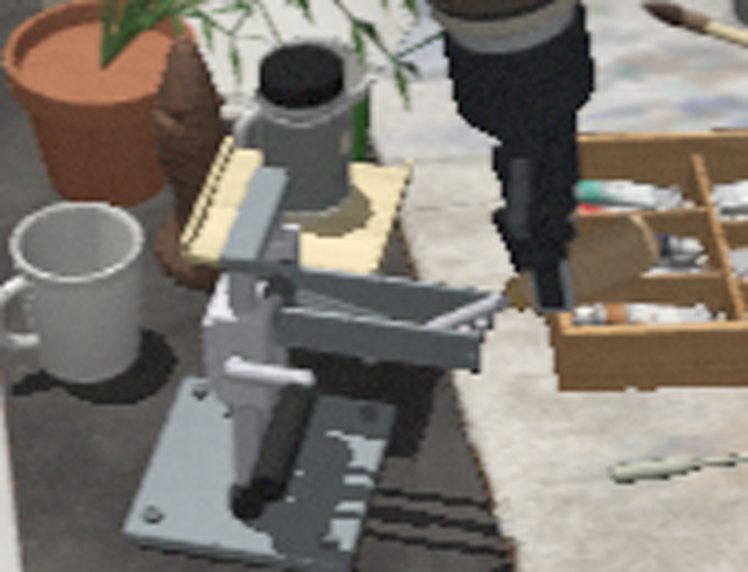

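View pics/top7z.png

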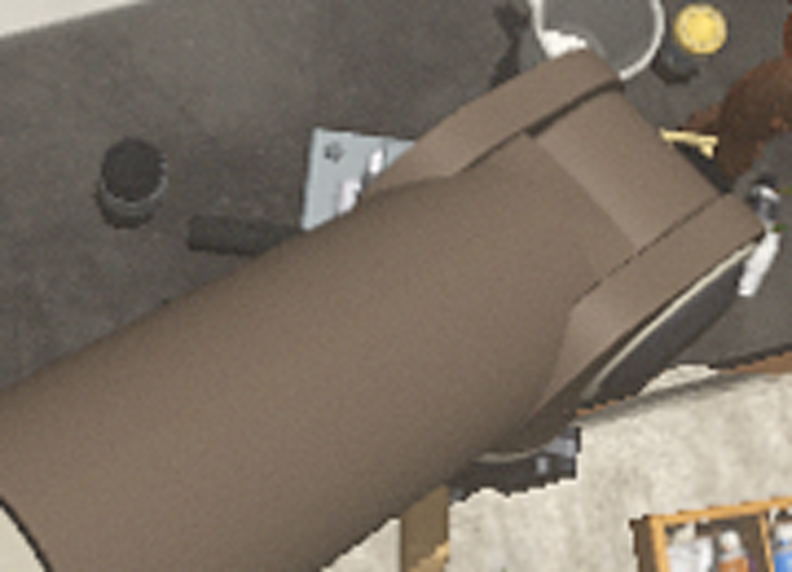

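play_rows(
  steps=[
    {"dx": 0,"dy": -0.024,"dz": 0.005,"ax": 0,"ay": 0,"az": 0},
    {"dx": 0,"dy": -0.05,"dz": 0.0105,"ax": 0,"ay": 0,"az": 0},
    {"dx": 0,"dy": -0.08,"dz": 0.017,"ax": 0,"ay": 0,"az": 0},
    {"dx": 0,"dy": -0.11,"dz": 0.0235,"ax": 0,"ay": 0,"az": 0},
    {"dx": 0,"dy": -0.14,"dz": 0.03,"ax": 0,"ay": 0,"az": 0},
    {"dx": 0,"dy": -0.165,"dz": 0.035,"ax": 0,"ay": 0,"az": 0},
    {"dx": 0,"dy": -0.18,"dz": 0.0385,"ax": 0,"ay": 0,"az": 0},
    {"dx": 0,"dy": -0.18,"dz": 0.0385,"ax": 0,"ay": 0,"az": 0},
  ],
)

```text
time: 11.6
tool_pos: [387.5, -300.1, 224.4]
orientation: [-0.473, -0.415, 0.513, 0.584]
force: [-0.8, 0.2, -1.9]
finger_gap: 0.291
```

```bash
python3 - <<'E'
from cmp import *
apply([0,-.18,.0385],[0,0,0])
cmp("8")
S=manip.get_calibration("side")
for th in(0,.15,.3,.45,.6,.75): print(th,proj(S,[W((-12-64.5*np.cos(th-.219),0,150+64.5*np.sin(th-.219)))]))
E
```

```text
cmd [ 386.8678 -299.8802  223.7595] [[0.13, 0.992, -0.0], [-0.208, 0.027, -0.978], [-0.97, 0.127, 0.209]]
11.6 [ 387.4578 -300.0657  224.4435] [-0.2509  0.451   1.0309  1.8346 -0.2732  1.2521  2.3174] [-0.7622  0.1656 -1.8504] 0.2911689913757217
tip world [ 496.7278 -314.6013  158.9184] frame [np.float64(-62.30082920056259), np.float64(-0.0008238540018581375), np.float64(158.91844833416116)] slope 34.91813753073394
wrist pred tip [313.9095 364.2295] guard [314.0131 276.1846] tail [313.9932 334.2374]
   rod_tip [([314.8, 334.1], 0.41)]
   guard_bar []
   pawl_tail [([313.2, 334.5], 0.51)]
side pred tip [333.2097 146.0641] guard [359.4964 155.1205] tail [338.0143 153.7961]
   rod_tip [([331.2, 147.9], 0.97)]
   guard_bar [([359.8, 156.9], 0.64)]
   pawl_tail [([335.6, 139.0], 0.51)]
top pred tip [378.6302 206.8412] guard [374.9256 233.6956] tail [376.7874 213.0533]
   rod_tip []
   guard_bar [([376.2, 247.8], 0.64)]
   pawl_tail []
0 [[337.9985 153.7979]]
0.15 [[338.599  150.9343]]
0.3 [[338.6426 147.9349]]
0.45 [[338.1196 144.8673]]
0.6 [[337.034  141.8028]]
0.75 [[335.4041 138.8147]]
```

View pics/side8z.png

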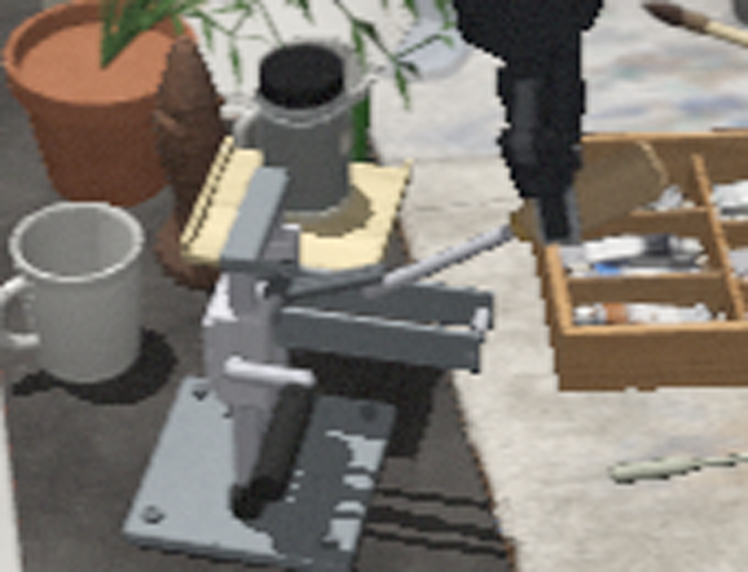

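View pics/w8.png

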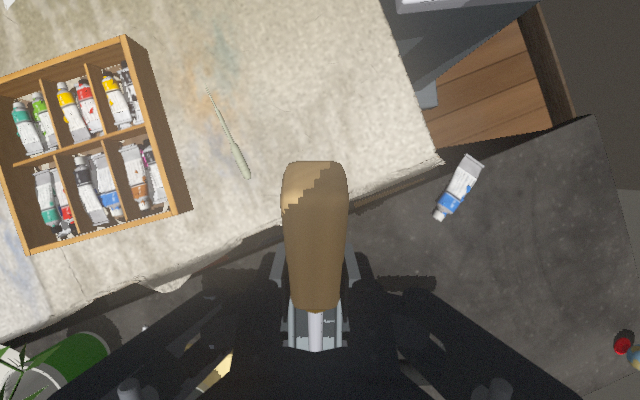

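play_rows(
  steps=[
    {"dx": 0,"dy": 0.02,"dz": -0.0042,"ax": 0,"ay": 0,"az": 0},
    {"dx": 0,"dy": 0.039,"dz": -0.0084,"ax": 0,"ay": 0,"az": 0},
    {"dx": 0,"dy": 0.039,"dz": -0.0084,"ax": 0,"ay": 0,"az": 0},
    {"dx": 0,"dy": 0.0,"dz": 0.084,"ax": 0,"ay": 0,"az": 0},
    {"dx": 0,"dy": -0.05,"dz": 0.202,"ax": 0,"ay": 0,"az": 0},
    {"dx": 0,"dy": -0.1,"dz": 0.32,"ax": 0,"ay": 0,"az": 0},
    {"dx": 0,"dy": -0.148,"dz": 0.434,"ax": 0,"ay": 0,"az": 0},
    {"dx": 0,"dy": -0.148,"dz": 0.434,"ax": 0,"ay": 0,"az": 0},
  ],
)

```text
time: 13.0
tool_pos: [286.8, -288.0, 283.9]
orientation: [-0.474, -0.416, 0.511, 0.585]
force: [0.5, -0.3, -1.8]
finger_gap: 0.288
```

```bash
python3 - <<'E'
from cmp import *
apply([0,-.148,.434],[0,0,0])
cmp("9")
P,Q=toolfor((-165,0,240),np.radians(35)); row(P,Q)
E
```

```text
cmd [ 289.3437 -287.1138  282.6434] [[0.13, 0.992, -0.0], [-0.208, 0.027, -0.978], [-0.97, 0.127, 0.209]]
13.0 [ 286.7844 -287.9902  283.9055] [-0.471   0.1453  1.2055  1.9506 -0.0202  1.3116  2.1873] [ 0.5373 -0.2757 -1.8173] 0.28836883830465465
tip world [ 396.1256 -302.7399  218.5472] frame [np.float64(-163.5913205756996), np.float64(-1.3191386313285633), np.float64(218.54721791220788)] slope 34.831036484838094
wrist pred tip [313.9297 364.2089] guard [315.2311 346.1744] tail [315.3382 388.2501]
   rod_tip []
   guard_bar [([318.1, 347.3], 0.61)]
   pawl_tail []
side pred tip [374.8837 131.6228] guard [359.4964 155.1205] tail [338.0143 153.7961]
   rod_tip [([371.3, 130.6], 0.93), ([319.2, 128.2], 0.16)]
   guard_bar [([359.1, 154.7], 0.87)]
   pawl_tail [([333.4, 140.7], 0.45)]
top pred tip [378.8208 244.7712] guard [374.9256 233.6956] tail [376.7874 213.0533]
   rod_tip []
   guard_bar [([376.3, 233.2], 0.9)]
   pawl_tail [([377.0, 209.1], 0.73)]
d [-0.0002 -0.0872  0.0335] a [ 0.  0. -0.] dist 23.352954300283344 deg 0.02286047955742802
```

View pics/side9z.png

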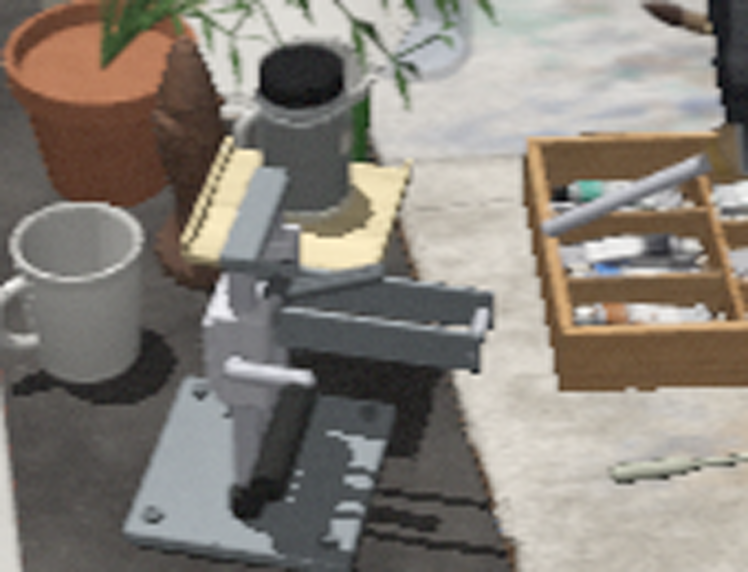

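```bash
python3 - <<'E'
from cmp import *
d=np.array([.485,-.875,0]); Q=rod_tool(d,.40,-1); row([463.4,43.4,234],Q)
E
```

```text
d [ 1.4012  0.0814 -0.5481] a [-0.0899  0.1503  0.0142] dist 376.6977108748353 deg 63.253192155976755
```

play_rows(
  steps=[
    {"dx": 0.7,"dy": -0.02,"dz": -0.25,"ax": -0.045,"ay": 0.075,"az": 0.007},
    {"dx": 0.7,"dy": -0.02,"dz": -0.25,"ax": -0.045,"ay": 0.075,"az": 0.007},
    {"dx": 0.7,"dy": -0.02,"dz": -0.25,"ax": -0.045,"ay": 0.075,"az": 0.007},
    {"dx": 0.7,"dy": -0.02,"dz": -0.25,"ax": -0.045,"ay": 0.075,"az": 0.007},
    {"dx": 0.7,"dy": -0.02,"dz": -0.25,"ax": -0.045,"ay": 0.075,"az": 0.007},
    {"dx": 0.7,"dy": -0.02,"dz": -0.25,"ax": -0.045,"ay": 0.075,"az": 0.007},
  ],
)

```text
time: 14.2
tool_pos: [374.1, -120.8, 274.8]
orientation: [0.666, 0.325, -0.336, -0.582]
force: [1.3, 0.2, -1.6]
finger_gap: 0.286
```

```bash
python3 - <<'E'
from cmp import *
apply([.7,-.02,-.25],[-.045,.075,.007])
o=manip.get_obs(); print(o["time"],o["tool_pos"],o["qpos"])
d=np.array([.485,-.875,0]); Q=rod_tool(d,.40,-1); row([463.4,43.4,200],Q)
E
```

```text
cmd [ 373.6744 -121.654   274.4188] [[0.56, 0.825, -0.072], [0.038, -0.113, -0.993], [-0.827, 0.554, -0.094]]
14.2 [ 374.0625 -120.8203  274.7654] [-0.7341 -0.1846  0.7377  2.1292  0.263   1.1223  0.8606]
d [0.7674 0.2346 0.0966] a [-0.045   0.0752  0.0073] dist 202.06850278754234 deg 31.66545385525769
```

play_rows(
  steps=[
    {"dx": 0.7674,"dy": 0.2346,"dz": 0.0966,"ax": -0.045,"ay": 0.0752,"az": 0.0073},
    {"dx": 0.7674,"dy": 0.2346,"dz": 0.0966,"ax": -0.045,"ay": 0.0752,"az": 0.0073},
    {"dx": 0.7674,"dy": 0.2346,"dz": 0.0966,"ax": -0.045,"ay": 0.0752,"az": 0.0073},
    {"dx": 0.7674,"dy": 0.2346,"dz": 0.0966,"ax": -0.045,"ay": 0.0752,"az": 0.0073},
    {"dx": 0.7674,"dy": 0.2346,"dz": 0.0966,"ax": -0.045,"ay": 0.0752,"az": 0.0073},
    {"dx": 0.7674,"dy": 0.2346,"dz": 0.0966,"ax": -0.045,"ay": 0.0752,"az": 0.0073},
    {"dx": 0.7674,"dy": 0.2346,"dz": 0.0966,"ax": -0.045,"ay": 0.0752,"az": 0.0073},
  ],
)

```text
time: 14.9
tool_pos: [463.0, 44.4, 198.8]
orientation: [0.807, 0.21, -0.141, -0.534]
force: [-0.4, -1.2, -1.5]
finger_gap: 0.293
```

```bash
python3 - <<'E'
from cmp import *
apply([.7674,.2346,.0966],[-.045,.0752,.0073])
o=manip.get_obs(); print(o["time"],o["tool_pos"],o["qpos"])
d=np.array([.485,-.875,0]); Q=rod_tool(d,.40,-1); row([463.4,43.4,5],Q)
r=R.from_quat(o["orientation"]); print(r.apply(DT))
E
```

```text
cmd [463.3947  43.3973 200.0025] [[0.875, 0.485, -0.0], [0.189, -0.341, -0.921], [-0.447, 0.805, -0.39]]
14.9 [463.0165  44.4195 198.8451] [-0.8816  0.1467  0.4198  2.1384  0.4394  0.9037 -0.235 ]
d [0.0002 0.7184 0.3038] a [ 0.  0. -0.] dist 195.00247252337823 deg 0.018152126554238236
[ 0.489  -0.8723  0.0003]
```

play_rows(
  steps=[
    {"dx": 0,"dy": 0.17,"dz": 0.072,"ax": 0,"ay": 0,"az": 0},
    {"dx": 0,"dy": 0.34,"dz": 0.144,"ax": 0,"ay": 0,"az": 0},
    {"dx": 0,"dy": 0.5,"dz": 0.2115,"ax": 0,"ay": 0,"az": 0},
    {"dx": 0,"dy": 0.61,"dz": 0.258,"ax": 0,"ay": 0,"az": 0},
    {"dx": 0,"dy": 0.68,"dz": 0.2876,"ax": 0,"ay": 0,"az": 0},
    {"dx": 0,"dy": 0.708,"dz": 0.2994,"ax": 0,"ay": 0,"az": 0},
    {"dx": 0,"dy": 0.7184,"dz": 0.3038,"ax": 0,"ay": 0,"az": 0},
    {"dx": 0,"dy": 0.7184,"dz": 0.3038,"ax": 0,"ay": 0,"az": 0},
  ],
)

```text
time: 15.7
tool_pos: [463.4, 42.8, 5.9]
orientation: [0.807, 0.209, -0.138, -0.535]
force: [-0.1, 0.0, -0.8]
finger_gap: 0.288
```

play_rows(
  steps=[
    {"dx": 0,"dy": 0,"dz": 0,"ax": 0,"ay": 0,"az": 0},
    {"dx": 0,"dy": 0,"dz": 0,"ax": 0,"ay": 0,"az": 0},
    {"dx": 0,"dy": 0,"dz": 0,"ax": 0,"ay": 0,"az": 0},
    {"dx": 0,"dy": 0,"dz": 0,"ax": 0,"ay": 0,"az": 0},
    {"dx": 0,"dy": 0,"dz": 0,"ax": 0,"ay": 0,"az": 0},
    {"dx": 0,"dy": 0,"dz": 0,"ax": 0,"ay": 0,"az": 0},
  ],
  gripper=-1,
)

```text
time: 16.3
tool_pos: [462.9, 43.2, 5.1]
orientation: [0.807, 0.209, -0.139, -0.535]
force: [0.0, -0.0, -0.1]
finger_gap: 1.002
```

play_rows(
  steps=[
    {"dx": 0,"dy": -0.1,"dz": 0,"ax": 0,"ay": 0,"az": 0},
    {"dx": 0,"dy": -0.25,"dz": 0,"ax": 0,"ay": 0,"az": 0},
    {"dx": 0,"dy": -0.45,"dz": 0,"ax": 0,"ay": 0,"az": 0},
    {"dx": 0,"dy": -0.65,"dz": 0,"ax": 0,"ay": 0,"az": 0},
    {"dx": 0,"dy": -0.84,"dz": 0,"ax": 0,"ay": 0,"az": 0},
    {"dx": 0,"dy": -0.84,"dz": 0,"ax": 0,"ay": 0,"az": 0},
  ],
)

```text
time: 16.9
tool_pos: [424.8, 118.3, 203.0]
orientation: [0.805, 0.212, -0.137, -0.537]
force: [0.0, 0.3, -0.1]
finger_gap: 1.0
```

```bash
python3 - <<'E'
from cmp import *
apply([0,.7184-.84,.3038],[0,0,0])
o=manip.get_obs(); print(o["time"],o["tool_pos"],o["qpos"])
w=look("w10"); cv2.imwrite("pics/side10.png",manip.read_camera("side")[:,:,::-1])
for n in["rod_grip","rod_tip"]:
    r=manip.tip_of(n,"wrist"); print(n,[(x["centre"],round(x["score"],2),atz(w,x["centre"],14)) for x in r[:2]])
# grip bar pose: jaws along frame x
gb=W((-40,112,135)); fx=W((1,0,0))-W((0,0,0))
for f in(1,-1):
    x=f*fx; y=np.array([0,0,-1.]); Q=R.from_matrix(np.c_[x,y,np.cross(x,y)])
    print(gb); row(gb+[0,0,60],Q)
E
```

```text
cmd [423.7307 114.9292 198.4163] [[0.875, 0.485, -0.0], [0.189, -0.341, -0.921], [-0.447, 0.805, -0.39]]
16.9 [424.8239 118.3436 203.0251] [-1.0457  0.133   0.3859  2.1373  0.417   0.9778 -0.4051]
rod_grip [([310.7, 173.6], 0.76, array([461.9791,  48.0311,  14.    ]))]
rod_tip [([310.8, 248.2], 0.72, array([527.9328, -71.8797,  14.    ]))]
[ 533.4003 -206.4503  135.    ]
d [-0.2397  0.5334 -1.226 ] a [0.0615 0.1    0.0202] dist 339.59362457378126 deg 42.877627386910106
[ 533.4003 -206.4503  135.    ]
d [-0.2397  0.5334 -1.226 ] a [ 0.0261 -0.3919 -0.0795] dist 339.59362457378126 deg 144.2717444024793
```

View pics/w10.png

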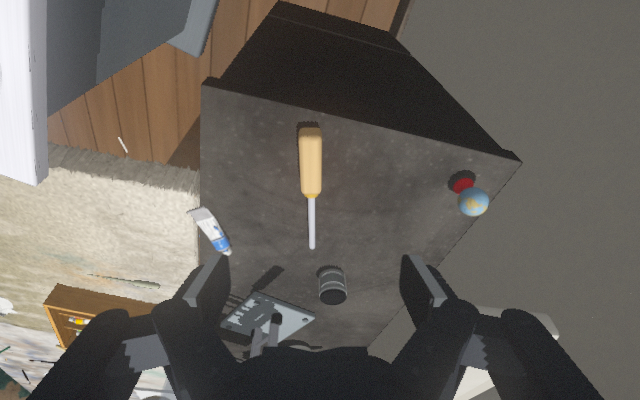

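View pics/side10.png

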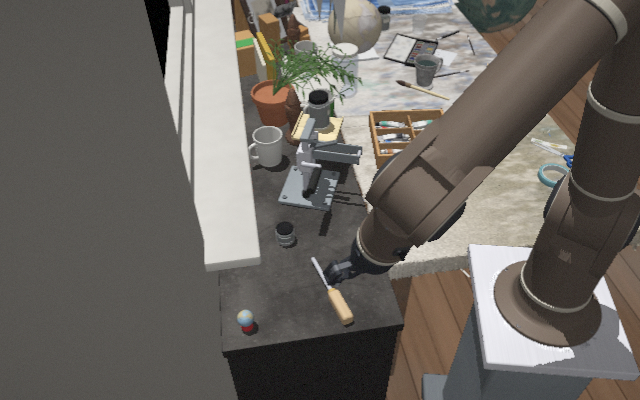

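```bash
python3 - <<'E'
from cmp import *
T=manip.get_calibration("top")
c,s=np.cos(FP[2]),np.sin(FP[2])
for u in[(385,150),(388,190),(535,165),(530,195),(372,155),(375,195),(325,185),(320,250),(345,250)]:
    P=[280+u[0]/4.4,140+u[1]/4.4]
    for z in (207,150):
        v=atz(T,P,z)-[FP[0],FP[1],0]; print(u,z,[c*v[0]+s*v[1],-s*v[0]+c*v[1]])
S=manip.get_calibration("side")
for q in [(-40,70,135),(-40,150,135)]: print(proj(S,[W(q)]),proj(T,[W(q)]))
E
python3 -c "
import cv2;im=cv2.imread('pics/side10.png');cv2.imwrite('pics/s10z.png',cv2.resize(im[120:220,270:380],None,fx=6,fy=6,interpolation=cv2.INTER_CUBIC))"
```

```text
(385, 150) 207 [np.float64(6.783525707640577), np.float64(42.01547549259849)]
(385, 150) 150 [np.float64(22.682272109753637), np.float64(36.48254720112116)]
(388, 190) 207 [np.float64(-15.970915836633111), np.float64(37.95881416658104)]
(388, 190) 150 [np.float64(-1.5573073230082857), np.float64(32.16111552579361)]
(535, 165) 207 [np.float64(9.092023583237197), np.float64(-42.57234834750171)]
(535, 165) 150 [np.float64(25.141441125921766), np.float64(-53.62615843452965)]
(530, 195) 207 [np.float64(-8.521187172341964), np.float64(-41.2602118431002)]
(530, 195) 150 [np.float64(6.378650558412658), np.float64(-52.22838134722198)]
(372, 155) 207 [np.float64(2.953259789281346), np.float64(48.96128237551056)]
(372, 155) 150 [np.float64(18.602012227478735), np.float64(43.881693312239015)]
(375, 195) 207 [np.float64(-19.76532907391286), np.float64(44.87126243973613)]
(375, 195) 150 [np.float64(-5.599374489842748), np.float64(39.52472577595017)]
(325, 185) 207 [np.float64(-17.66779817337727), np.float64(73.22205212974593)]
(325, 185) 150 [np.float64(-3.3649418505148843), np.float64(69.72591605062254)]
(320, 250) 207 [np.float64(-54.8598934704819), np.float64(71.84676319821376)]
(320, 250) 150 [np.float64(-42.98449245433512), np.float64(68.260864700801)]
(345, 250) 207 [np.float64(-53.07082959499442), np.float64(58.08816022053155)]
(345, 250) 150 [np.float64(-41.07865987937233), np.float64(53.604264620660146)]
[[318.5443 169.922 ]] [[351.7125 196.7415]]
[[311.0693 191.7883]] [[321.6841 192.9213]]
```

View pics/s10z.png

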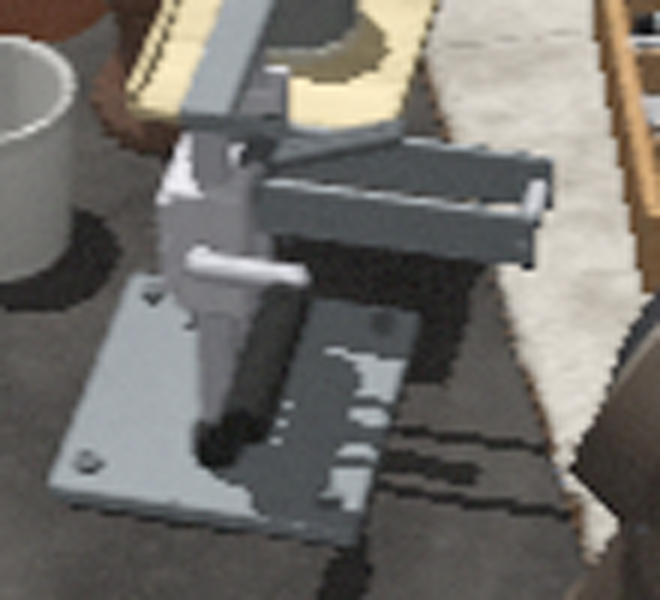

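```bash
cat >> lift.py <<'E'
def bartool(yF,z,xF=-40):
    x=W((1,0,0))-W((0,0,0)); y=np.array([0,0,-1.]); return W((xF,yF,z)),R.from_matrix(np.c_[x,y,np.cross(x,y)])
E
python3 - <<'E'
from lift import *
row(*bartool(112,225))
E
```

```text
d [-0.2398  0.4229 -1.2728] a [0.0615 0.1    0.0202] dist 340.6153990777676 deg 42.877627386910106
```

play_rows(
  steps=[
    {"dx": -0.17,"dy": 0.25,"dz": -0.9,"ax": 0.0615,"ay": 0.1,"az": 0.0202},
    {"dx": -0.17,"dy": 0.25,"dz": -0.9,"ax": 0.0615,"ay": 0.1,"az": 0.0202},
    {"dx": -0.17,"dy": 0.25,"dz": -0.9,"ax": 0.0615,"ay": 0.1,"az": 0.0202},
    {"dx": -0.17,"dy": 0.25,"dz": -0.9,"ax": 0.0615,"ay": 0.1,"az": 0.0202},
    {"dx": -0.17,"dy": 0.25,"dz": -0.9,"ax": 0.0615,"ay": 0.1,"az": 0.0202},
    {"dx": -0.17,"dy": 0.25,"dz": -0.9,"ax": 0.0615,"ay": 0.1,"az": 0.0202},
    {"dx": -0.17,"dy": 0.25,"dz": -0.9,"ax": 0.0615,"ay": 0.1,"az": 0.0202},
  ],
)

```text
time: 17.8
tool_pos: [497.5, -111.1, 226.8]
orientation: [0.706, -0.049, 0.046, -0.705]
force: [-0.2, 0.9, 0.3]
finger_gap: 1.002
```

```bash
python3 - <<'E'
from lift import *
apply([-.17,.25,-.9],[.0615,.1,.0202])
o=manip.get_obs(); print(o["time"],o["tool_pos"],o["qpos"])
w=look("w11"); print([(x["centre"],x["score"],atz(w,x["centre"],135)) for x in manip.tip_of("grip_bar","wrist")[:2]])
print("pred",proj(w,[W((-40,70,135)),W((-40,110,135)),W((-40,150,135))]))
row(*bartool(112,225));row(*bartool(112,165))
E
```

```text
cmd [ 498.8655 -108.2002  228.5082] [[0.991, -0.13, 0.0], [0.0, -0.0, -1.0], [0.13, 0.991, -0.0]]
17.8 [ 497.4965 -111.1465  226.752 ] [-0.4479  0.2493  0.6899  1.9093 -0.179   1.0488  0.182 ]
[([369.2, 297.1], 0.68, array([ 536.6515, -209.5641,  135.    ])), ([399.6, 175.3], 0.44, array([570.0576, -96.3954, 135.    ]))]
pred [[363.1751 330.7664]
 [365.3705 296.5342]
 [367.7108 258.6558]]
d [ 0.1881  0.0141 -0.3717] a [ 0. -0.  0.] dist 104.20183562757457 deg 0.01838969124444138
d [ 0.1881  0.2541 -0.3717] a [ 0. -0.  0.] dist 121.97953054701267 deg 0.01838969124444138
```

View pics/w11.png

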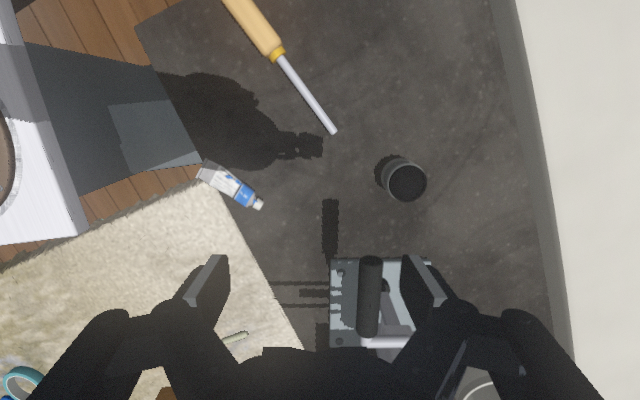

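```bash
python3 - <<'E'
from lift import *
y=np.radians(-5.8); x=np.array([np.cos(y),np.sin(y),0]); Y=np.array([0,0,-1.]); Q=R.from_matrix(np.c_[x,Y,np.cross(x,Y)])
row([536.5,-206,170],Q)
E
```

```text
d [ 0.2001  0.2341 -0.3683] a [ 0.     -0.0047  0.    ] dist 120.01815338661548 deg 1.6815891760110109
```

play_rows(
  steps=[
    {"dx": 0.2,"dy": 0.1,"dz": -0.368,"ax": 0,"ay": -0.0047,"az": 0},
    {"dx": 0.2,"dy": 0.1,"dz": -0.368,"ax": 0,"ay": -0.0047,"az": 0},
    {"dx": 0.2,"dy": 0.2,"dz": -0.368,"ax": 0,"ay": -0.0047,"az": 0},
    {"dx": 0.2,"dy": 0.234,"dz": -0.368,"ax": 0,"ay": -0.0047,"az": 0},
    {"dx": 0.2,"dy": 0.234,"dz": -0.368,"ax": 0,"ay": -0.0047,"az": 0},
  ],
)

```text
time: 18.4
tool_pos: [535.3, -203.2, 168.0]
orientation: [-0.706, 0.036, -0.033, 0.707]
force: [-0.6, 1.3, -0.4]
finger_gap: 0.998
```

```bash
python3 - <<'E'
from lift import *
apply([.2,.234,-.368],[0,-.0047,0])
o=manip.get_obs(); print(o["time"],o["tool_pos"],o["qpos"])
w=look("w12"); print([(x["centre"],x["score"],atz(w,x["centre"],135)) for x in manip.tip_of("grip_bar","wrist")[:2]])
E
```

```text
cmd [ 536.4751 -205.9304  170.0225] [[0.995, -0.101, 0.0], [0.0, -0.0, -1.0], [0.101, 0.995, -0.0]]
18.4 [ 535.2996 -203.1878  168.0342] [-0.2154  0.4453  0.6636  1.8271 -0.3238  0.9849  0.4869]
[([314.7, 239.7], 0.92, array([ 535.9648, -208.0464,  135.    ])), ([376.4, 103.9], 0.61, array([ 578.9348, -127.4432,  135.    ]))]
```

View pics/w12.png

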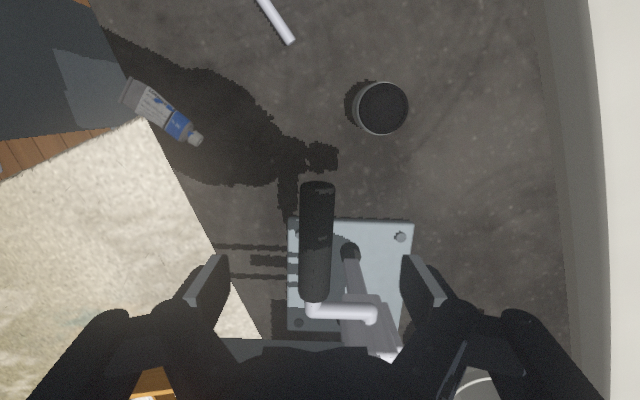

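play_rows(
  steps=[
    {"dx": 0,"dy": 0.08,"dz": 0,"ax": 0,"ay": 0,"az": 0},
    {"dx": 0,"dy": 0.16,"dz": 0,"ax": 0,"ay": 0,"az": 0},
    {"dx": 0,"dy": 0.21,"dz": 0,"ax": 0,"ay": 0,"az": 0},
    {"dx": 0,"dy": 0.224,"dz": 0,"ax": 0,"ay": 0,"az": 0},
    {"dx": 0,"dy": 0.224,"dz": 0,"ax": 0,"ay": 0,"az": 0},
  ],
)

```text
time: 19.0
tool_pos: [536.5, -205.6, 114.3]
orientation: [-0.706, 0.035, -0.035, 0.706]
force: [-0.3, 0.0, 0.4]
finger_gap: 1.0
```

play_rows(
  steps=[
    {"dx": 0,"dy": 0,"dz": 0,"ax": 0,"ay": 0,"az": 0},
    {"dx": 0,"dy": 0,"dz": 0,"ax": 0,"ay": 0,"az": 0},
    {"dx": 0,"dy": 0,"dz": 0,"ax": 0,"ay": 0,"az": 0},
    {"dx": 0,"dy": 0,"dz": 0,"ax": 0,"ay": 0,"az": 0},
    {"dx": 0,"dy": 0,"dz": 0,"ax": 0,"ay": 0,"az": 0},
    {"dx": 0,"dy": 0,"dz": 0,"ax": 0,"ay": 0,"az": 0},
  ],
  gripper=1,
  squeeze=40,
)

```text
time: 19.6
tool_pos: [535.3, -206.0, 113.9]
orientation: [-0.706, 0.036, -0.035, 0.707]
force: [-4.5, 1.6, 5.2]
finger_gap: 0.241
```

play_rows(
  steps=[
    {"dx": 0,"dy": 0.012,"dz": 0,"ax": 0,"ay": 0,"az": 0},
    {"dx": 0,"dy": 0.024,"dz": 0,"ax": 0,"ay": 0,"az": 0},
    {"dx": 0,"dy": 0.036,"dz": 0,"ax": 0,"ay": 0,"az": 0},
    {"dx": 0,"dy": 0.048,"dz": 0,"ax": 0,"ay": 0,"az": 0},
    {"dx": 0,"dy": 0.06,"dz": 0,"ax": 0,"ay": 0,"az": 0},
    {"dx": 0,"dy": 0.06,"dz": 0,"ax": 0,"ay": 0,"az": 0},
  ],
)

```text
time: 20.2
tool_pos: [535.3, -206.1, 98.5]
orientation: [-0.706, 0.036, -0.035, 0.706]
force: [-4.8, 0.9, 1.3]
finger_gap: 0.245
```

```bash
python3 - <<'E'
from cmp import *
apply([0,.224,0],[0,0,0]);apply([0,.06,0],[0,0,0])
cmp("13",False)
E
```

```text
cmd [ 536.4888 -205.9334  114.0225] [[0.995, -0.101, 0.0], [0.0, -0.0, -1.0], [0.101, 0.995, -0.0]]
cmd [ 536.4925 -205.9342   99.0225] [[0.995, -0.101, 0.0], [0.0, -0.0, -1.0], [0.101, 0.995, -0.0]]
20.2 [ 535.3032 -206.0538   98.5423] [-0.1651  0.5345  0.6105  1.884  -0.3996  0.8492  0.5486] [-4.7529  0.9115  1.2966] 0.2447851179526784
tip world [ 522.7245 -326.8098   57.2566] frame [np.float64(-34.937578622478), np.float64(-8.72603472245006), np.float64(57.256599903685846)] slope 22.970729001777606
wrist pred tip [312.7695 365.9214] guard [139.9581 470.135 ] tail [240.7088 466.3967]
side pred tip [323.4596 172.654 ] guard [359.4964 155.1205] tail [338.0143 153.7961]
top pred tip [377.0767 203.8244] guard [374.9256 233.6956] tail [376.7874 213.0533]
```

View pics/side13z.png

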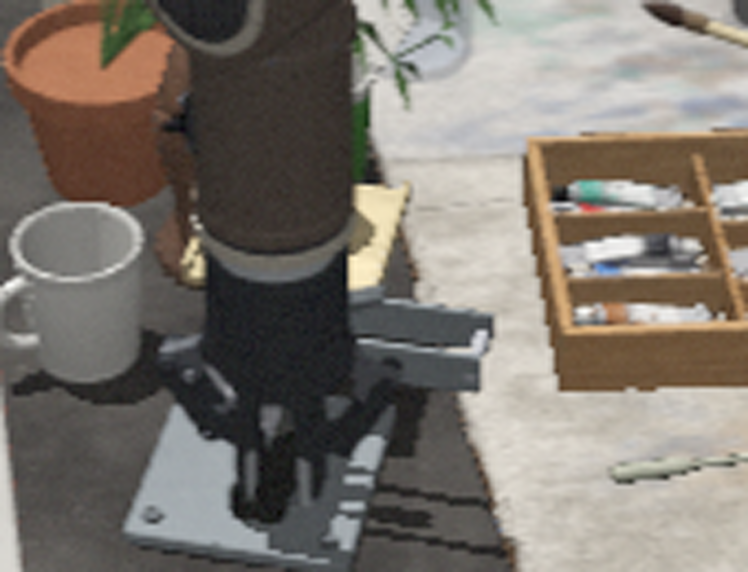

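play_rows(
  steps=[
    {"dx": 0,"dy": 0.02,"dz": 0,"ax": 0,"ay": 0,"az": 0},
    {"dx": 0,"dy": 0.044,"dz": 0,"ax": 0,"ay": 0,"az": 0},
    {"dx": 0,"dy": 0.068,"dz": 0,"ax": 0,"ay": 0,"az": 0},
    {"dx": 0,"dy": 0.092,"dz": 0,"ax": 0,"ay": 0,"az": 0},
    {"dx": 0,"dy": 0.116,"dz": 0,"ax": 0,"ay": 0,"az": 0},
    {"dx": 0,"dy": 0.14,"dz": 0,"ax": 0,"ay": 0,"az": 0},
    {"dx": 0,"dy": 0.164,"dz": 0,"ax": 0,"ay": 0,"az": 0},
    {"dx": 0,"dy": 0.18,"dz": 0,"ax": 0,"ay": 0,"az": 0},
  ],
)

```text
time: 21.15
tool_pos: [535.4, -206.1, 53.7]
orientation: [-0.706, 0.036, -0.035, 0.706]
force: [-7.3, 1.4, 6.7]
finger_gap: 0.25
```

play_rows(
  steps=[
    {"dx": 0,"dy": 0.01,"dz": 0,"ax": 0,"ay": 0,"az": 0},
    {"dx": 0,"dy": 0.02,"dz": 0,"ax": 0,"ay": 0,"az": 0},
    {"dx": 0,"dy": 0.03,"dz": 0,"ax": 0,"ay": 0,"az": 0},
    {"dx": 0,"dy": 0.036,"dz": 0,"ax": 0,"ay": 0,"az": 0},
    {"dx": 0,"dy": 0.042,"dz": 0,"ax": 0,"ay": 0,"az": 0},
    {"dx": 0,"dy": 0.042,"dz": 0,"ax": 0,"ay": 0,"az": 0},
  ],
)

```text
time: 21.75
tool_pos: [535.3, -206.1, 44.3]
orientation: [-0.706, 0.036, -0.035, 0.707]
force: [-10.1, 2.7, 15.4]
finger_gap: 0.246
```

play_rows(
  steps=[
    {"dx": 0,"dy": 0.005,"dz": 0,"ax": 0,"ay": 0,"az": 0},
    {"dx": 0,"dy": 0.01,"dz": 0,"ax": 0,"ay": 0,"az": 0},
    {"dx": 0,"dy": 0.01,"dz": 0,"ax": 0,"ay": 0,"az": 0},
    {"dx": 0,"dy": 0.01,"dz": 0,"ax": 0,"ay": 0,"az": 0},
  ],
)

```text
time: 22.15
tool_pos: [535.4, -206.0, 44.1]
orientation: [-0.705, 0.036, -0.036, 0.707]
force: [-17.5, 6.3, 40.9]
finger_gap: 0.246
```

```bash
python3 - <<'E'
from cmp import *
apply([0,.18,0],[0,0,0]);apply([0,.052,0],[0,0,0])
cmp("14",False)
E
```

```text
cmd [ 536.5035 -205.9365   54.0225] [[0.995, -0.101, 0.0], [0.0, -0.0, -1.0], [0.101, 0.995, -0.0]]
cmd [ 536.5067 -205.9372   41.0225] [[0.995, -0.101, 0.0], [0.0, -0.0, -1.0], [0.101, 0.995, -0.0]]
22.15 [ 535.4462 -206.0169   44.0935] [-0.12    0.61    0.5543  1.9144 -0.4637  0.7477  0.6003] [-17.498    6.2674  40.9293] 0.24598175661063465
tip world [ 522.915  -326.679     2.5198] frame [np.float64(-34.76574408227237), np.float64(-8.571521331802288), np.float64(2.519838222477013)] slope 23.106535884499262
wrist pred tip [312.7468 365.9401] guard [ 79.5725 604.0127] tail [213.1389 606.246 ]
side pred tip [323.4509 187.6296] guard [359.4964 155.1205] tail [338.0143 153.7961]
top pred tip [374.2682 206.9736] guard [374.9256 233.6956] tail [376.7874 213.0533]
```

View pics/side14z.png

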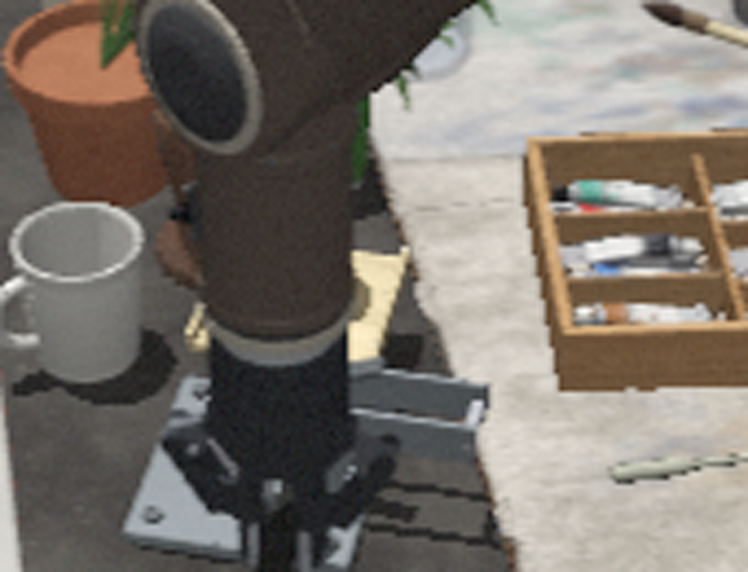

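play_rows(
  steps=[
    {"dx": 0,"dy": -0.006,"dz": 0,"ax": 0,"ay": 0,"az": 0},
    {"dx": 0,"dy": -0.011,"dz": 0,"ax": 0,"ay": 0,"az": 0},
    {"dx": 0,"dy": -0.011,"dz": 0,"ax": 0,"ay": 0,"az": 0},
  ],
)

```text
time: 22.6
tool_pos: [535.4, -206.1, 44.4]
orientation: [-0.706, 0.036, -0.035, 0.707]
force: [-9.1, 2.6, 13.0]
finger_gap: 0.24
```

play_rows(
  steps=[
    {"dx": 0,"dy": 0,"dz": 0,"ax": 0,"ay": 0,"az": 0},
    {"dx": 0,"dy": 0,"dz": 0,"ax": 0,"ay": 0,"az": 0},
    {"dx": 0,"dy": 0,"dz": 0,"ax": 0,"ay": 0,"az": 0},
    {"dx": 0,"dy": 0,"dz": 0,"ax": 0,"ay": 0,"az": 0},
    {"dx": 0,"dy": 0,"dz": 0,"ax": 0,"ay": 0,"az": 0},
    {"dx": 0,"dy": 0,"dz": 0,"ax": 0,"ay": 0,"az": 0},
  ],
  gripper=-1,
)

```text
time: 23.2
tool_pos: [536.3, -206.1, 43.6]
orientation: [-0.706, 0.036, -0.035, 0.706]
force: [0.0, 0.4, -0.6]
finger_gap: 1.005
```

play_rows(
  steps=[
    {"dx": 0,"dy": -0.06,"dz": 0,"ax": 0,"ay": 0,"az": 0},
    {"dx": 0,"dy": -0.18,"dz": 0,"ax": 0,"ay": 0,"az": 0},
    {"dx": 0,"dy": -0.36,"dz": 0,"ax": 0,"ay": 0,"az": 0},
    {"dx": 0,"dy": -0.54,"dz": 0,"ax": 0,"ay": 0,"az": 0},
    {"dx": 0,"dy": -0.72,"dz": 0.2,"ax": 0,"ay": 0,"az": 0},
    {"dx": 0,"dy": -0.8,"dz": 0.4,"ax": 0,"ay": 0,"az": 0},
    {"dx": -0.2,"dy": -0.8,"dz": 0.6,"ax": 0,"ay": 0,"az": 0},
    {"dx": -0.2,"dy": -0.8,"dz": 0.8,"ax": 0,"ay": 0,"az": 0},
  ],
)

```text
time: 24.0
tool_pos: [510.2, -32.7, 244.3]
orientation: [-0.706, 0.036, -0.037, 0.706]
force: [0.7, 0.8, -0.4]
finger_gap: 1.003
```

```bash
python3 - <<'E'
from cmp import *
apply([0,-.011,0],[0,0,0]);apply([-.2,-.8,.8],[0,0,0])
cmp("15")
S=manip.get_calibration("side")
for th in(0,.3,.45,.6,.75): print(th,proj(S,[W((-12-64.5*np.cos(th-.219),0,80+64.5*np.sin(th-.219)))]))
print("guard at 70 down",proj(S,[W((-130,0,71))]))
T=manip.get_calibration("top"); b={}
for n in("jar_mid","shelf_top"):
    print(n,[[(x["centre"],round(x["score"],2)) for x in manip.tip_of(n,c)[:1]] for c in("side","top")])
E
```

```text
cmd [ 536.506  -205.9371   43.7725] [[0.995, -0.101, 0.0], [0.0, -0.0, -1.0], [0.101, 0.995, -0.0]]
cmd [506.887   -1.903  243.7546] [[0.995, -0.101, 0.0], [0.0, -0.0, -1.0], [0.101, 0.995, -0.0]]
24.0 [510.1517 -32.6685 244.2642] [-0.6088  0.2276  0.6923  1.8871 -0.1648  1.0823  0.0455] [ 0.6517  0.8077 -0.4453] 1.0028694290105864
tip world [ 497.4851 -153.4041  202.9457] frame [np.float64(-82.50675735201213), np.float64(159.92675527901073), np.float64(202.94569197245832)] slope 22.98578755522769
wrist pred tip [312.7626 365.9646] guard [269.803  422.9808] tail [315.7732 419.901 ]
   rod_tip [([235.0, 233.9], 0.61), ([328.5, 194.7], 0.6)]
   guard_bar []
   pawl_tail []
side pred tip [327.9414 175.4768] guard [359.4964 155.1205] tail [338.0143 153.7961]
   rod_tip [([309.2, 259.7], 0.65)]
   guard_bar [([359.9, 175.2], 0.62), ([248.4, 324.4], 0.48)]
   pawl_tail []
top pred tip [315.4883 203.5862] guard [374.9256 233.6956] tail [376.7874 213.0533]
   rod_tip [([290.0, 203.5], 0.72)]
   guard_bar [([373.1, 234.0], 0.66)]
   pawl_tail [([374.3, 211.4], 0.43)]
0 [[337.5622 174.3985]]
0.3 [[338.1786 168.957 ]]
0.45 [[337.6726 166.1014]]
0.6 [[336.6249 163.2431]]
0.75 [[335.0533 160.4501]]
guard at 70 down [[358.2757 175.8763]]
jar_mid [[], [([421.5, 192.2], 0.75)]]
shelf_top [[], [([412.6, 193.1], 0.93)]]
```

View pics/side15z.png

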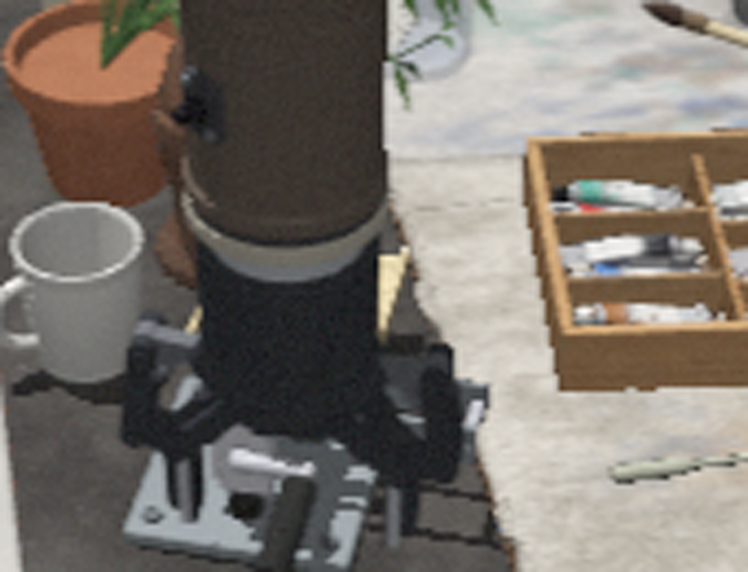

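View pics/side15.png

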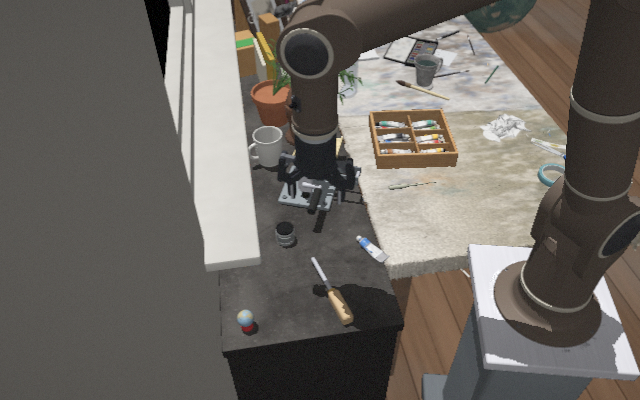

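View pics/w15.png

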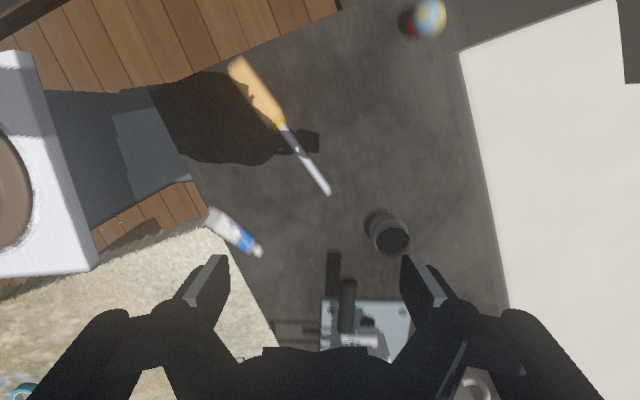

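play_rows(
  steps=[
    {"dx": -0.4,"dy": -0.2,"dz": 0.9,"ax": 0,"ay": 0,"az": 0},
    {"dx": -0.4,"dy": -0.2,"dz": 0.9,"ax": 0,"ay": 0,"az": 0},
    {"dx": -0.4,"dy": -0.2,"dz": 0.9,"ax": 0,"ay": 0,"az": 0},
    {"dx": -0.4,"dy": -0.2,"dz": 0.9,"ax": 0,"ay": 0,"az": 0},
    {"dx": -0.4,"dy": -0.2,"dz": 0.9,"ax": 0,"ay": 0,"az": 0},
    {"dx": -0.4,"dy": -0.2,"dz": 0.9,"ax": 0,"ay": 0,"az": 0},
    {"dx": -0.4,"dy": -0.2,"dz": 0.9,"ax": 0,"ay": 0,"az": 0},
    {"dx": -0.4,"dy": -0.2,"dz": 0.9,"ax": 0,"ay": 0,"az": 0},
  ],
)

```text
time: 25.6
tool_pos: [434.8, 200.1, 292.1]
orientation: [0.706, -0.036, 0.036, -0.706]
force: [-0.3, -0.5, -0.2]
finger_gap: 0.998
```

```bash
python3 - <<'E'
from cmp import *
apply([-.4,-.2,.9],[0,0,0])
cmp("16")
S=manip.get_calibration("side");T=manip.get_calibration("top")
for n in("jar_mid","shelf_top","rod_grip","rod_tip"):
    u=[manip.tip_of(n,c)[0]["centre"] for c in("side","top") if manip.tip_of(n,c)]; print(n,u, tri([S,T],u) if len(u)==2 else "")
E
```

```text
cmd [430.0817 232.0394 293.7235] [[0.995, -0.101, 0.0], [0.0, -0.0, -1.0], [0.101, 0.995, -0.0]]
25.6 [434.7978 200.0512 292.1388] [-1.013   0.0988  0.5282  1.879  -0.0537  1.1784 -0.5679] [-0.2646 -0.4691 -0.1704] 0.9978777116828658
tip world [422.2074  79.2486 250.9933] frame [np.float64(-187.39203134694617), np.float64(380.8182581340617), np.float64(250.99328002074725)] slope 22.90438411119925
wrist pred tip [312.7435 365.9373] guard [342.1079 485.4638] tail [375.1501 481.9951]
   rod_tip [([381.8, 312.4], 0.89), ([308.1, 331.0], 0.56)]
   guard_bar []
   pawl_tail []
side pred tip [358.9788 242.2085] guard [359.4964 155.1205] tail [338.0143 153.7961]
   rod_tip [([315.0, 167.8], 0.57)]
   guard_bar []
   pawl_tail [([336.6, 160.4], 0.4)]
top pred tip [213.7714 232.2403] guard [374.9256 233.6956] tail [376.7874 213.0533]
   rod_tip [([289.0, 200.9], 0.82)]
   guard_bar [([372.8, 235.2], 0.96)]
   pawl_tail [([335.0, 199.3], 0.68), ([373.0, 211.0], 0.59)]
jar_mid [[321.2, 129.1], [371.7, 234.0]] (array([ 472.4277, -284.5755,  228.6342]), [np.float64(21.722408039537118), np.float64(21.9646184805096)])
shelf_top [[317.7, 146.0], [304.2, 253.1]] (array([ 444.7819, -126.5369,  307.1993]), [np.float64(35.05805858034533), np.float64(33.89765763338915)])
rod_grip [[336.8, 300.0], [247.2, 227.9]] (array([459.85  ,  49.326 ,  18.8763]), [np.float64(0.7552805513909642), np.float64(0.5662567033727609)])
rod_tip [[315.0, 167.8], [289.0, 200.9]] (array([505.9232, -94.9922, 271.2636]), [np.float64(6.902905731003648), np.float64(6.282011287275688)])
```

View pics/side16z.png

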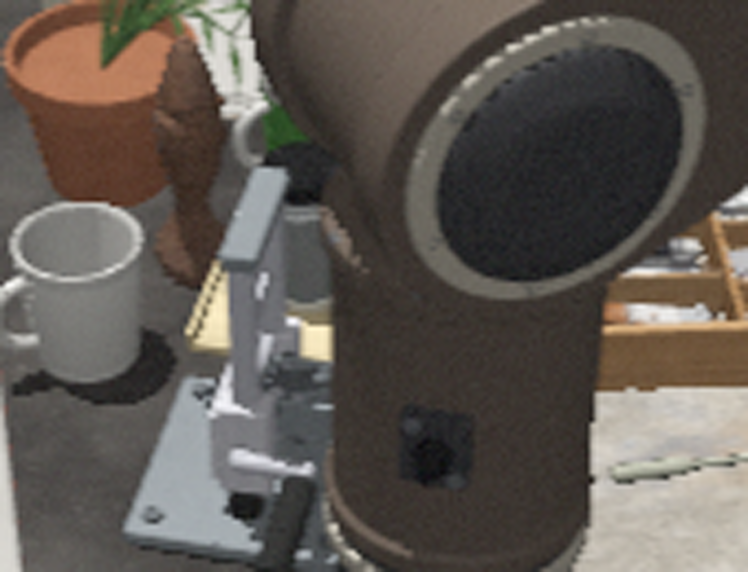

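View pics/side16.png

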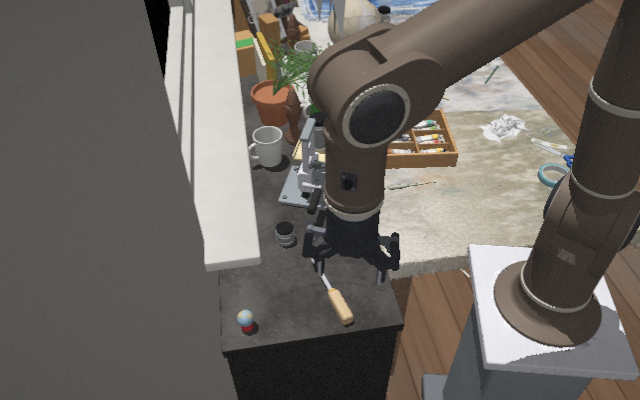

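Still in the way; move the arm further aside (towards its start).

play_rows(
  steps=[
    {"dx": -0.6,"dy": 0.0,"dz": 0.95,"ax": 0,"ay": 0,"az": 0},
    {"dx": -0.6,"dy": 0.0,"dz": 0.95,"ax": 0,"ay": 0,"az": 0},
    {"dx": -0.6,"dy": 0.0,"dz": 0.95,"ax": 0,"ay": 0,"az": 0},
    {"dx": -0.6,"dy": 0.0,"dz": 0.95,"ax": 0,"ay": 0,"az": 0},
    {"dx": -0.6,"dy": 0.0,"dz": 0.95,"ax": 0,"ay": 0,"az": 0},
    {"dx": -0.6,"dy": 0.0,"dz": 0.95,"ax": 0,"ay": 0,"az": 0},
    {"dx": -0.6,"dy": 0.0,"dz": 0.95,"ax": 0,"ay": 0,"az": 0},
    {"dx": -0.6,"dy": 0.0,"dz": 0.95,"ax": 0,"ay": 0,"az": 0},
  ],
)

```text
time: 27.8
tool_pos: [308.7, 452.7, 292.0]
orientation: [0.707, -0.035, 0.035, -0.706]
force: [0.7, -0.9, 0.0]
finger_gap: 1.002
```

```bash
python3 - <<'E'
from cmp import *
apply([-.6,0,.95],[0,0,0])
cmp("17")
S=manip.get_calibration("side");T=manip.get_calibration("top")
for n in("jar_mid","shelf_top","rod_grip","rod_tip","ink_jar","tube_a","toy_globe"):
    u=[(manip.tip_of(n,c) or [{"centre":None}])[0]["centre"] for c in("side","top")]; print(n,u, tri([S,T],u) if None not in u else "")
E
```

```text
cmd [304.8045 483.4591 293.6797] [[0.995, -0.101, 0.0], [0.0, -0.0, -1.0], [0.101, 0.995, -0.0]]
27.8 [308.6993 452.746  291.9754] [-1.3317  0.2322  0.3309  1.7186 -0.0799  1.2051 -1.0792] [ 0.7291 -0.8628  0.0375] 1.0015094811083503
tip world [296.4569 331.886  250.8934] frame [np.float64(-344.9199194079531), np.float64(614.9630933490299), np.float64(250.89337249455457)] slope 22.874426639173823
wrist pred tip [312.7203 365.9266] guard [413.1119 551.9577] tail [439.4971 547.6314]
   rod_tip []
   guard_bar []
   pawl_tail []
side pred tip [438.7124 377.8328] guard [359.4964 155.1205] tail [338.0143 153.7961]
   rod_tip [([312.3, 258.9], 0.95)]
   guard_bar [([357.9, 179.8], 0.97)]
   pawl_tail [([333.7, 162.0], 0.41)]
top pred tip [102.7881 286.4924] guard [374.9256 233.6956] tail [376.7874 213.0533]
   rod_tip [([289.8, 202.6], 0.64), ([419.5, 192.0], 0.37)]
   guard_bar [([367.7, 234.8], 0.63)]
   pawl_tail [([375.0, 213.0], 0.42)]
jar_mid [[321.4, 131.5], [419.8, 195.0]] (array([ 537.3341, -435.4905,  111.7088]), [np.float64(0.048611300070916484), np.float64(0.0493115702253352)])
[... 199 characters left out ...]
rray([458.4865,  48.6955,  10.5914]), [np.float64(0.11726511756284685), np.float64(0.08773086716531654)])
rod_tip [[312.3, 258.9], [289.8, 202.6]] (array([532.0182, -73.162 ,   5.3695]), [np.float64(1.6312182567449218), np.float64(1.3047821074087134)])
ink_jar [[290.2, 237.1], [310.8, 181.7]] (array([ 594.5898, -135.8847,    8.0351]), [np.float64(1.9838301564071463), np.float64(1.6373178896447955)])
tube_a [[368.3, 250.5], [303.6, 254.7]] (array([ 388.3102, -116.222 ,   -3.1291]), [np.float64(2.771658580616307), np.float64(2.3042511964814865)])
toy_globe [[248.7, 325.3], [225.9, 167.2]] (array([645.2375, 124.0111,  10.1121]), [np.float64(0.0808399975084716), np.float64(0.05651395405542878)])
```

View pics/side17z.png

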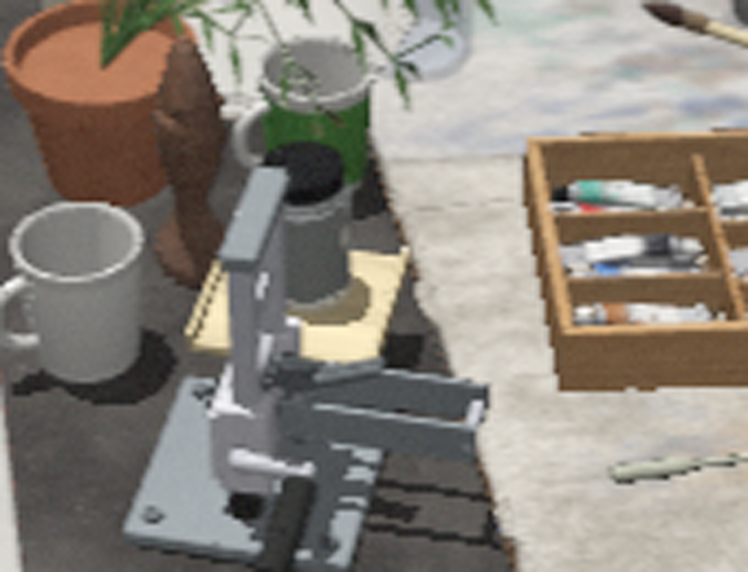

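View pics/top17.png

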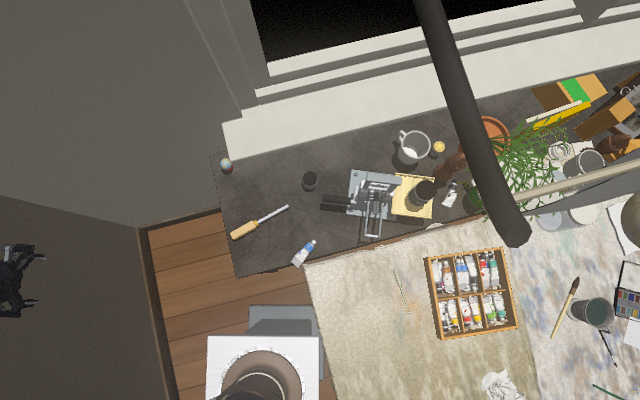

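play_rows(
  steps=[
    {"dx": 0,"dy": 0,"dz": 0,"ax": 0,"ay": 0,"az": 0},
    {"dx": 0,"dy": 0,"dz": 0,"ax": 0,"ay": 0,"az": 0},
    {"dx": 0,"dy": 0,"dz": 0,"ax": 0,"ay": 0,"az": 0},
  ],
)

```text
time: 29.4
tool_pos: [308.9, 452.6, 292.4]
orientation: [-0.706, 0.036, -0.035, 0.706]
force: [0.1, 1.2, -0.3]
finger_gap: 1.004
```

```bash
python3 -c "
from bench import manip
o=manip.get_obs();print(o['time'],o['tool_pos'],o['force'],abs(o['dq']).max())
print(manip.job_done())"
```

```text
29.4 [308.93245827 452.63479674 292.42590365] [ 0.05281491  1.19571776 -0.31686909] 0.0026723406349201204
the job is handed in; nothing more can be done
None
```

I handed the job in at about 29 s of the 67 s allowed, with every step done. No verdict was reported. I picked up the rod, passed it over the guard bar at about 35° and raised the pawl tail with the shaft. I then laid the rod back where it had been, gripped the bar and lowered the lift slowly onto its stops.

**Last checks:**
- **Pawl:** from the camera it stands at about 0.6 rad, above the 0.45 needed. The network's own tail point had a low score, so I read this from the picture.
- **Lift:** the gripper came down about 70 mm and then stopped, with the wrist force rising to about 41 N. The guard bar and the jar both show about 70 mm lower in the pictures.
- **Jar:** it stands upright on the shelf. The jar point measured about 63 mm from the shelf point, against the 80 mm limit.
- **Rod:** it lies flat, with handle and tip measured at about 11 and 5 mm high.
- **Bystanders:** I never touched the ink jar, the globe or the tube, and the final pictures show them in place. Repeat measurements differed by a few mm for the ink jar and tube and by more for the globe. Those first readings were taken in a different way, so I put the differences down to measurement error.
- **Arm:** at hand-in it was clear of everything and still.

**Disagreements:** the lift frame's yaw, fitted from the first pictures, came out about 2° different from what the wrist camera saw at the grip bar. I corrected for that before gripping. At its last parking spot the arm stopped about 31 mm short of the commanded position, which did not affect the task.

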